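# Emergency lid release of a bench centrifuge

## Robot

A 6-joint arm with a two-finger parallel gripper is mounted at the origin on the work surface. World frame = base frame: x ahead of the robot, y to its left, z up, the work surface at z = 0. Lengths are in mm, angles in degrees, forces in N, time in s.
With the tool pointing down it reaches from about 350 to 850 mm from the base axis. Payload 8.1 kg.
Tool frame: the origin (TCP) lies midway between the tips of the shut fingers; the grasp point (between the pads) lies 19 mm behind it; z points along the fingers, y is the direction in which the jaws open and shut (so a half turn about z gives the same grasp; the last joint's range is limited). The gripper opens to 85 mm and grips with 20 to 120 N. Pads are 22 mm wide; open, the fingers measure 114 mm over their backs; the gripper's body (76 mm by 85 mm) begins 54 mm behind the grasp point. The pads swing forward as they close: fully open they stand 13 mm farther back than shut.
Start: joints at [65.409, 7.471, 85.268, -0, 87.261, -4.893], TCP at [202.219, 564.901, 231.292] pointing down, gripper open.
Joint ranges: [-169.43, 169.43], [-51.17, 129.36], [1.28, 143.12], [-76.62, 256.62], [0, 156.53], [-152.29, 152.29]. Speed limits (degrees/s): [136.94, 136.94, 159.86, 180, 180, 180].

## Interface

Orientations are given as [roll, pitch, yaw] about the fixed x, y, z axes, in that order (R = Rz(yaw) Ry(pitch) Rx(roll)).
In Python, from bench import r gives the robot as it stands.
- The arm moves only by the tool carry_out, never from a script. Its argument "increments" is a list of rows, each a list of 3 entries, a list of its own where there are three numbers: the shift along the tool's x, y, z in m, then the turn, a rotation vector about the tool's x, y, z in rad, then the closure, from 0 (fully open) to 1 (shut). A call has 1 to 12 rows; each row shifts and turns the pose as measured when the row begins, along the tool's axes as they then stand; what a row does not reach is not made up. A row lasts 1/10 s, in which the tool goes at most 50 mm and 8.59 degrees, less where a joint would pass 70% of its speed; a pose out of reach is approached as far as the arm can. A call with a gripper value outside its range is refused whole. The fingers move at their own pace and stop on an object; "newtons" is the grip in N (left out, the last holds). Time passes only in rows, so rows that do not move let the fingers close. It gives the time, the measured TCP pose, the force and the opening at its end, in the units of the state.
- r.sense(): the state, without advancing time (a new reading comes with each control period).
- r.snapshot(name): name is "scene" or "top"; returns a dict with "image" (384x512x3 uint8, blue, green, red), "vertical_fov" (degrees; the focal length in pixels is half the picture's height over the tangent of half this angle, whatever the lens; pixels are square), "cx", "cy" (the principal point, pixels), "rvec" (rotation vector, rad) and "tvec" (3), from world to camera coordinates, as OpenCV has them. Camera axes: x right, y down, z forward; pixel columns grow to the right and rows downward; lengths in mm; the calibration is good to about 2 mm. A picture is of the moment at which its call begins. There is no depth.
- r.hand_in(): hands the job in, once; it reports no verdict.
The state is a dict: "time": time; "joint_pos": joint angles; "qd": joint speeds; "joint_efforts": joint torques, N m; "tool_pos": TCP position; "tcp_rot": TCP orientation; "ft_force": force on the tool from outside, world axes, zero at the start; "wrist_torque": the same for the moment, N m; "finger_gap": finger opening in mm.
Only numpy, scipy, OpenCV 4.12 (cv2) and the standard library are available. Lean on these libraries where they do the work, as an engineer would, in place of code of your own. Each camera call takes 0.05 s, during which the arm holds its last target.

## Task

The bench centrifuge has lost power with its lid locked and samples inside. Take the red-handled release pin from the blue stand, push its rod down through the orange-framed hole in front of the lid and feel for the hidden springy latch tab, never forcing it against anything that does not give, and press the tab until the lid pops up. Then stand the pin back in the blue stand, seated on its shoulder, and open the lid right up, leaving everything else as it is.

Things in the scene. Friction and masses are not known exactly. Their poses are not given: they have to be found in the camera images.
- hole (a point): Centre of the oblong access hole (9 mm along x, 26 mm along y, 2 mm chamfer, orange bezel round it) at the face of the centrifuge's flat white deck, 135 mm above the table; deck 6 mm thick. x points to the machine's back, y along the hole's length, z up.
- latch_plane (a point): Point 30 mm straight below the hole's centre, axes as the hole's. At this height, out of sight, a rigid flat steel latch frame lies under the whole hole (more than 25 N bends it). In it is a window 11 mm long in y, filled by the springy release tab, flush with the frame. The window's centre lies anywhere within 9 mm of this point along y, different on every machine: found only by probing.
- lid (a joint): Opening angle of the centrifuge's lid, rad: 0 shut, 1.45 fully up at its stop. Locked it has up to 0.03 of play. Once the latch is tripped its spring lifts it slowly (about 1 s) to about 0.2 to 0.3; from there it is light to lift (1 to 2 N at the bar) and stays at any angle.
- lid_bar (a point): Middle of the round grab bar on the lid, 12 mm thick, 90 mm long along y on two end posts, its axis 34 mm above the lid's top face and 142 mm from the hinge towards the front; the lid's front edge is 21 mm further forward. Can be pinched from above with the fingers to the front and the back of it; the bar turns between the pads as the lid swings.
- lid_hinge (a point): Middle of the lid's hinge line at the back of the lid, 139 mm above the table; frame fixed to the machine, x to the back. The axis is this frame's y; a positive angle lifts the lid's front edge and carries it back over the hinge. With the lid shut the bar's axis is at x = -142 mm, z = +44 mm in this frame.
- pin: Release pin, loose, 45 g: upright red round handle 18 mm in diameter, 44 mm tall, over a thin steel rod 5 mm in diameter, 85 mm long. Origin: centre of the handle's flat underside (the shoulder); z up along the handle. It starts in one of the stand's outer holes, hanging by its shoulder.
- pin_tip (a point): Rounded end of the pin's rod, 85 mm below the shoulder on the pin's axis.
- stand_hole0 (a point): Top of the first of three equal holes in the blue accessory stand (50 x 140 mm, top plate 95 mm above the table, 8 mm thick, open below, fixed). The holes are 10 mm wide with a 1.5 mm chamfer, 45 mm apart along the frame's y. Any free hole serves for the pin.
- stand_hole1 (a point): Top of the middle hole of the stand.
- stand_hole2 (a point): Top of the third hole of the stand.
- hex_key: Bystander: hex key, green round handle 18 mm wide, 44 mm tall, in another hole of the stand. Origin: the handle's underside.
- reagent: Bystander: amber bottle, 70 mm wide, 150 mm tall. Origin: centre of its underside.
- vial_rack: Bystander: white vial rack, 75 x 130 x 41 mm. Origin: centre of its underside.
- beaker: Bystander: glass beaker, 68 mm wide, 85 mm tall. Origin: centre of its underside.
- tip_box: Bystander: grey pipette tip box, 85 x 120 x 69 mm. Origin: centre of its underside.
- buffer: Bystander: white jar, 60 mm wide, 110 mm tall. Origin: centre of its underside.
- centrifuge: The bench centrifuge, white, fixed, 270 mm deep, 220 mm wide, origin under its centre, x to its back. Its hidden release tab gives under the rod if the rod is within 3 mm of the window's centre: it yields from 5 N, frees the lid after 5 to 6 mm at about 9 N and ends on a stop at 9 mm, 12 N. Keep it pressed until the lid has risen, or the latch catches again.
There are look-alikes about, which are no part of the job. Leave any green or yellow look-alike of the part that bears stand_hole0 alone.

How it is judged (in metres and radians):
On the way, in this order (a step that is already met when the one before it is completed fails the run):
1. the pin's tip is in the access hole, more than 20 mm below the deck, with the lid still locked (z of pin_tip in the frame of hole below -0.02 m and horizontal distance between pin_tip and hole below 0.02 m and value of joint lid below 0.06 rad), for 0.05 s.
2. the lid has popped up (beyond 0.12 rad) while the pin is still in the hole (z of pin_tip in the frame of hole below -0.02 m and horizontal distance between pin_tip and hole below 0.02 m and value of joint lid above 0.12 rad), for 0.05 s.
At the end, for the whole second after the job is handed in: The lid stands open at more than 1.2 rad and is at rest; the pin stands upright (within 0.1 rad) and at rest in one of the stand's holes, within 6 mm of its centre, its shoulder within 6 mm of the stand's top (value of joint lid above 1.2 rad and velocity of joint lid between -0.1 and 0.1 rad/s and ((horizontal distance between pin and stand_hole0 below 0.006 m and z of pin in the frame of stand_hole0 between -0.006 and 0.006 m) or (horizontal distance between pin and stand_hole1 below 0.006 m and z of pin in the frame of stand_hole1 between -0.006 and 0.006 m) or (horizontal distance between pin and stand_hole2 below 0.006 m and z of pin in the frame of stand_hole2 between -0.006 and 0.006 m)) and angle between pin's own z axis and vertical below 0.1 rad and linear speed of pin below 0.02 m/s); the robot touches nothing.
It fails at once if the pin is forced against the centrifuge or the latch inside it with more than 25 N (contact force between pin and centrifuge above 25 N).
It fails at once if a bystander (hex key, bottle, rack, beaker, tip box or jar) is moved by more than 25 mm (distance of any of hex_key, reagent, vial_rack, beaker, tip_box, buffer from where it was at the start of the episode above 0.025 m).
It also fails if it takes over 72 s, if anything falls off the work surface, if the arm or the gripper's body presses on something with over 40 N, if the wrist force passes 120 N, or if a joint passes its speed limit or range.

## Working session

There is one attempt and no reset: what is moved stays moved. The work goes in short steps, Python scripts to look and compute and a tool call to move; the robot and the scene stay as the last step left them, time stands still between calls to the robot, and variables do not carry over. Pictures are saved under pics/ and viewed, and the job is handed in when it is done.

Besides the shell and the picture viewer there is one more tool, called as name([rows], argument=value, ...), one row to a line, values as JSON. carry_out: Moves the arm, as the interface text tells. Its arguments: {"type":"object","properties":{"increments":{"type":"array"},"newtons":{"type":"number"}},"required":["increments"]}

```bash
ls; mkdir -p pics; cat > h.py <<'E'
import numpy as np, cv2, pickle
from bench import r
def snap(name,tag):
    s=r.snapshot(name); cv2.imwrite(f'pics/{tag}.png',s['image']); pickle.dump(s,open(f'pics/{tag}.pkl','wb')); return s
def load(tag): return pickle.load(open(f'pics/{tag}.pkl','rb'))
def cam(s):
    h=s['image'].shape[0]; f=h/2/np.tan(np.radians(s['vertical_fov'])/2)
    K=np.array([[f,0,s['cx']],[0,f,s['cy']],[0,0,1]]); R=cv2.Rodrigues(np.array(s['rvec'],float))[0]
    return K,R,np.array(s['tvec'],float).reshape(3)
def atz(s,u,v,z):
    K,R,t=cam(s); d=R.T@np.linalg.inv(K)@[u,v,1]; c=-R.T@t
    return c+d*(z-c[2])/d[2]
def proj(s,p):
    K,R,t=cam(s); q=K@(R@np.array(p,float)+t); return q[:2]/q[2]
def tri(obs):
    A=np.zeros((3,3));b=np.zeros(3)
    for s,u,v in obs:
        K,R,t=cam(s); d=R.T@np.linalg.inv(K)@[u,v,1]; d/=np.linalg.norm(d); c=-R.T@t
        P=np.eye(3)-np.outer(d,d); A+=P;b+=P@c
    return np.linalg.solve(A,b)
E
python3 - <<'E'
from h import *
for n in('scene','top'):
    s=snap(n,n+'0'); print({k:v for k,v in s.items() if k!='image'}, cam(s)[1].T@-cam(s)[2])
    cv2.imwrite(f'pics/{n}0b.png',cv2.resize(s['image'],(800,600),interpolation=cv2.INTER_CUBIC))
print(r.sense())
E
```

```text
pics
{'vertical_fov': 50.32590907572924, 'cx': 254.98542566871896, 'cy': 184.40077953915332, 'rvec': array([ 1.4706821 ,  1.95653733, -0.91073462]), 'tvec': array([ 164.22952272, -218.22332349, 1577.68501196])} [1352.38967352  200.52452719  833.37556777]
{'vertical_fov': 52.414390031681855, 'cx': 254.1337100660735, 'cy': 193.7050562520848, 'rvec': array([ 2.14854641, -2.18630719,  0.08604214]), 'tvec': array([ -13.73235971,  515.53853403, 1443.47116426])} [ 379.16061664  -41.18641842 1484.62738273]
{'time': 0.1, 'joint_pos': array([ 6.54094177e+01,  7.51100472e+00,  8.53239063e+01,  2.36535649e-04,
        8.72612441e+01, -4.89310295e+00]), 'qd': array([ 0.17454894, -0.11952665, -0.04703723, -0.0191392 , -0.05913452,
        0.01864929]), 'joint_efforts': array([ 1.67123777e-03, -5.70954037e+01, -5.01938295e+01, -1.72875402e-04,
        8.18610191e-03, -5.54525241e-05]), 'tool_pos': array([202.00222942, 564.44450214, 230.33869039]), 'tcp_rot': array([-1.79904215e+02, -8.43712247e-03,  1.60302502e+02]), 'ft_force': array([-0.69012853,  0.07179188,  0.80525016]), 'wrist_torque': array([ 0.01856384,  0.01331218, -0.03086286]), 'finger_gap': 85.27108184753075}
```

View pics/scene0b.png

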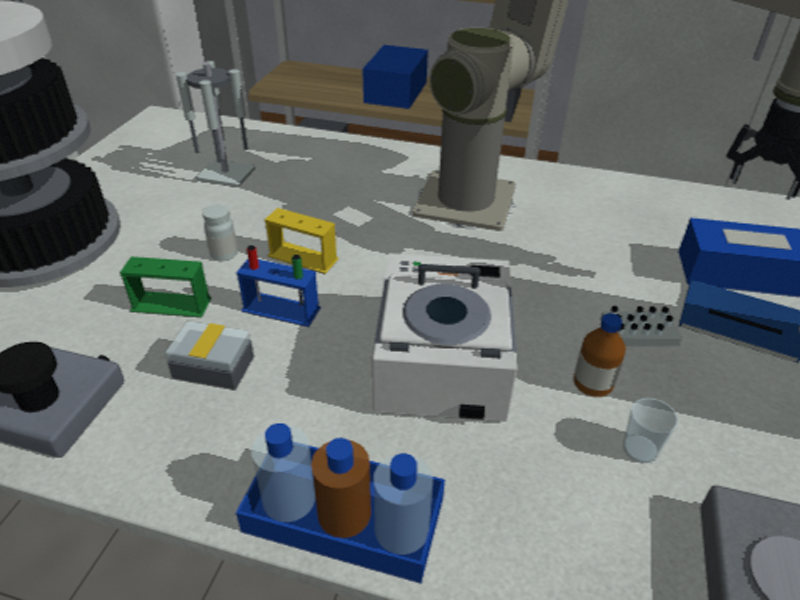

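View pics/top0b.png

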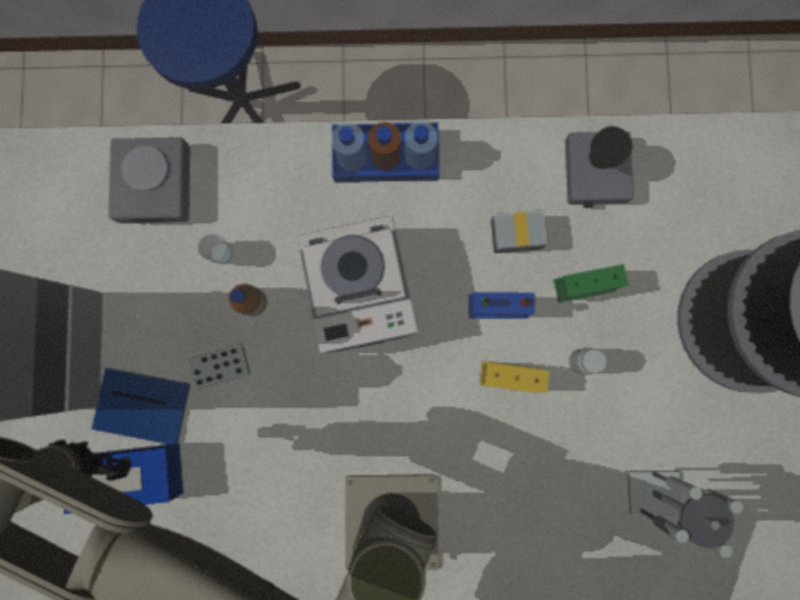

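The candidates for the stand, in 800-px pictures:
- Blue stand: scene (278,292), top (502,305).
- Green look-alike: scene (166,287), top (591,282).
- Yellow look-alike: scene (301,240), top (515,377).

For the pin:
- Red handle: scene (252,258), top (525,303).
- Green hex key: scene (297,266), top (487,301).

I choose the red handle in the blue stand, and will check it in a close crop.

```bash
python3 - <<'E'
from h import *
a=load('scene0')['image'];b=load('top0')['image']
def c(im,x,y,w,h,k): return cv2.resize(im[y:y+h,x:x+w],(w*k,h*k),interpolation=cv2.INTER_CUBIC)
cv2.imwrite('pics/c1.png',np.hstack([c(a,145,148,65,65,6),c(b,292,175,65,65,6)]))
cv2.imwrite('pics/c2.png',np.hstack([c(a,235,160,95,80,4),c(b,185,135,95,80,4)]))
E
```

```text
(no output)
```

View pics/c1.png

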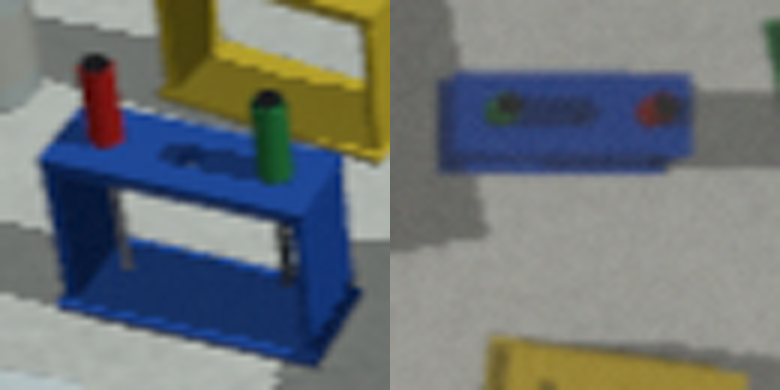

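View pics/c2.png

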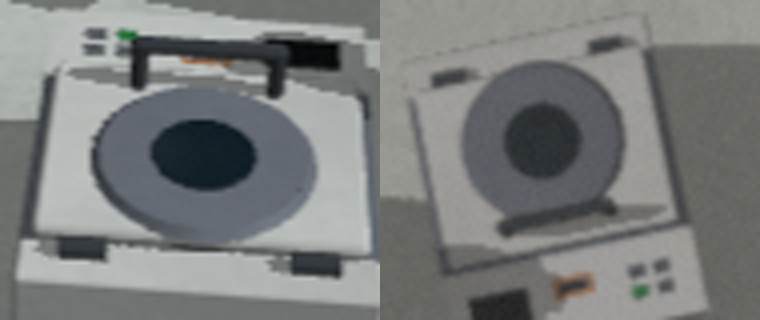

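```bash
cat >> h.py <<'E'
def cent(img,box,f):
    x,y,w,h=box; p=img[y:y+h,x:x+w].astype(float); W=f(p); W=np.clip(W,0,None); yy,xx=np.mgrid[y:y+h,x:x+w]
    return (W*xx).sum()/W.sum(),(W*yy).sum()/W.sum(),W.sum()
E
python3 - <<'E'
from h import *
a=load('scene0');b=load('top0')
org=lambda p: np.where(p[...,2]-p[...,0]>25,(p[...,2]-p[...,0]),0)
red=lambda p: np.where((p[...,2]-p[...,0]>40)&(p[...,2]-p[...,1]>40),1.,0)
h=cent(b['image'],(220,196,28,20),org);print('hole top',h,atz(b,h[0],h[1],135))
x,y=216,196
im=b['image']
print((im[198:214,222:246,2].astype(int)-im[198:214,222:246,0]))
print(im[198:214,222:246].sum(2)//3)
h2=cent(a['image'],(270,165,40,20),org);print('hole scene vis',h2,atz(a,h2[0],h2[1],135))
print('pin top scene',atz(a,160.8,158.5,139),'top',atz(b,338.3,192.5,139), tri([(a,160.8,158.5),(b,338.3,192.5)]))
print('stand corners top', [atz(b,292+(px-390)/6,175+py/6,95).round(1) for px,py in((448,74),(692,72),(692,152),(441,170))])
# scene stand top corners
print('stand corners scene',[atz(a,145+px/6,148+py/6,95).round(1) for px,py in((40,157),(80,108),(342,153),(302,214))])
# lid/machine corners in top crop (deck level 135..)
for px,py in((411,93),(645,15),(710,310)): print(atz(b,185+(px-380)/4,135+py/4,135).round(1))
for px,py in((503,228),(611,207)): print('bar',atz(b,185+(px-380)/4,135+py/4,183).round(1))
for px,py in((138,45),(282,57)): print('bar s',atz(a,235+px/4,160+py/4,186).round(1))
E
```

```text
hole top (np.float64(233.77716098334656), np.float64(205.70420301348136), np.float64(1261.0)) [464.35559208  47.17230346 135.        ]
[[ 1 -2 -3 -5 -4 -3 -2  1  0  0  2  1  2  3  4  3  3  3  2  4  3  2  4  3]
 [-4 -1 -1  1  2  1  2  3  3  1  3  4  3  4  2  1  3  2  1  2  3  4  4  2]
 [ 1  1  2  2  4  4  3  2  1  4  2  2  5  3  1  3  3  4  2  3  2  3  4  2]
 [ 3  3  3  5  2  2  4  2  2  3  5  2  3  3  4  4  3  3  1  5  3  3  5  2]
 [ 3  2  5  2  2  3  4  3  4  2  1  7  7  8  8  8  5  2  3  3  5  5  3  1]
 [ 2  4  3  3  2  5  6  6  7  7 14 30 42 41 47 36 17  5  2  2  3  1  2  1]
 [ 3  5  4  4  2 10 20 25 34 47 40 40 33 23 30 42 28  6  3  2  3  4  4  3]
 [ 3  4  5  3  4 15 32 30 19 25 23 21 11  5 10 28 32  7  4  2  2  2  4  4]
 [ 4  4  3  3  3 15 33 28  4  2  4 -1  0  4 14 35 36  5  5  0  5  3  3  3]
 [ 4  5  5  4  1  7 20 25  8  5 11 10 19 35 48 52 38  5  2  3  2  3  2  2]
 [ 3  6  4  4  4  3 16 33 25 37 48 49 46 39 28 17 12  4  0  3  4  3  1  2]
 [ 2  3  4  5  3  7 12 33 31 22 17 14 14 15  8  5  5  4  4  2  4  4  2  4]
 [ 3  3  6  2  2  4  5 12  9  7  5  3  2  6  4  1  3  4  3  3  2 
[... 1903 characters left out ...]
.float64(175.09837837837838), np.float64(925.0)) [471.77732428  49.41767008 135.        ]
pin top scene [ 504.9491161 -311.4732162  139.       ] top [ 503.41333991 -315.03602283  139.        ] [ 503.05205621 -314.11517505  137.3349457 ]
stand corners top [array([ 528.4, -194. ,   95. ]), array([ 526.9, -339.1,   95. ]), array([ 479.2, -337.3,   95. ]), array([ 471.1, -188.3,   95. ])]
stand corners scene [array([ 529.7, -335. ,   95. ]), array([ 488.1, -334.1,   95. ]), array([ 484.6, -196.1,   95. ]), array([ 533.8, -196.9,   95. ])]
[633.8 189.4 135. ]
[699.4 -17.2 135. ]
[438.8 -69.2 135. ]
bar [508.5 104.1 183. ]
bar [524.5  13.1 183. ]
bar s [532.5  16.5 186. ]
bar s [518.  108.4 186. ]
```

```bash
python3 - <<'E'
from h import *
b=load('top0');a=load('scene0')
im=b['image'].astype(float)
d=im[...,2]-im[...,0]; g=im.sum(2)/3
pts=[];w=[]
for v in range(202,212):
    for u in range(226,240):
        if d[v,u]>10 or g[v,u]<88: pts.append(atz(b,u,v,135)[:2]);w.append(1)
pts=np.array(pts);c=pts.mean(0);e,V=np.linalg.eigh(np.cov((pts-c).T));print('bezel incl hole',c,np.sqrt(e),V[:,1],np.degrees(np.arctan2(-V[0,1]/V[1,1],1)))
cv2.imwrite('pics/t1.png',cv2.resize(b['image'][130:235,180:285],(735,735)[:2],interpolation=cv2.INTER_CUBIC)[:600])
cv2.imwrite('pics/s1.png',cv2.resize(a['image'][155:275,225:345],(600,600),interpolation=cv2.INTER_CUBIC))
E
```

```text
bezel incl hole [463.10516681  50.55054677] [ 6.43184158 11.31172957] [-0.14984741  0.98870913] 8.618084119415014
```

View pics/t1.png

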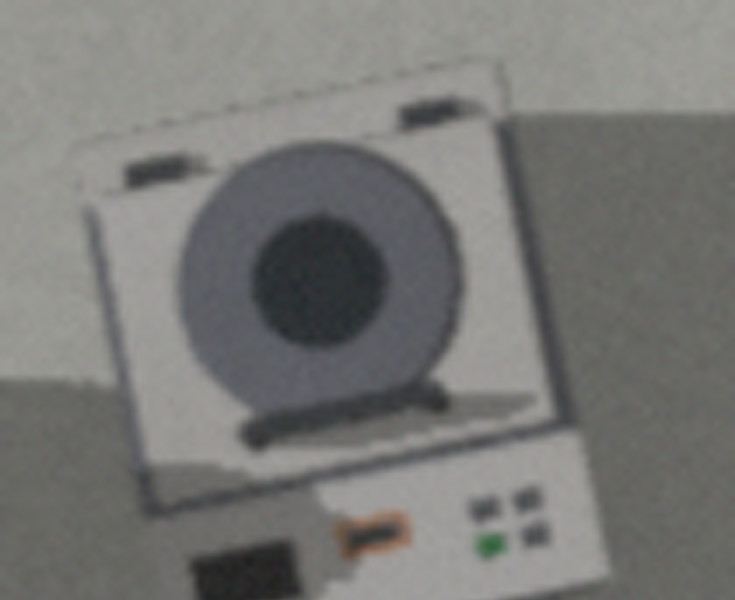

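View pics/s1.png

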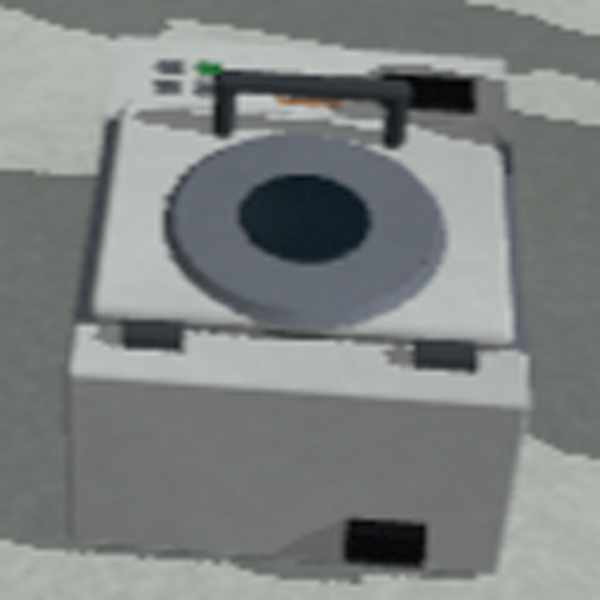

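```bash
python3 - <<'E'
from h import *
from scipy.optimize import least_squares
b=load('top0');a=load('scene0')
T=lambda x,y:(180+(x+.5)/7-.5,130+(y+.5)/7-.5)
S=lambda x,y:(225+(x+.5)/5-.5,155+(y+.5)/5-.5)
obs=[(b,T(78,147),(135,110,135)),(b,T(500,60),(135,-110,135)),(b,T(608,575),(-135,-110,135)),
(a,S(72,372),(135,-110,135)),(a,S(528,405),(135,110,135)),(a,S(505,62),(-135,110,135))]
def W(p,q):
    c,s=np.cos(p[2]),np.sin(p[2]); return np.array([p[0]+c*q[0]-s*q[1],p[1]+s*q[0]+c*q[1],q[2]])
def fit(obs):
    f=lambda p:np.concatenate([proj(s,W(p,q))-uv for s,uv,q in obs])
    r=least_squares(f,[570,60,.2]);return r.x,r.fun.reshape(-1,2)
for o in (obs,obs[:3],obs[3:]):
    p,res=fit(o);print(p.round(2),np.degrees(p[2]).round(2));print(res.round(2).tolist())
p,_=fit(obs);c,s=np.cos(p[2]),np.sin(p[2])
for nm,w in (('hole',atz(b,*T(374.5,535.5),135)),('hole_s',atz(a,*S(308,101),135)),('barL',atz(b,*T(255,430),183)),('barR',atz(b,*T(435,392),183)),('bar_s1',atz(a,*S(222,82),183)),('bar_s2',atz(a,*S(405,90),183)),('hingeL',atz(b,*T(160,170),140)),('hingeR',atz(b,*T(430,112),140))):
    d=w[:2]-p[:2];print(nm,w.round(1),'machine:',(c*d[0]+s*d[1]).round(1),(-s*d[0]+c*d[1]).round(1))
print('hex etc top', atz(b,0.625*487+.3,.625*301,139))
E
```

```text
[5.5188e+02 6.6980e+01 1.9000e-01] 10.75
[[-1.05, -0.72], [-0.15, -0.96], [0.21, 0.51], [-1.35, -0.56], [0.8, -0.38], [0.16, -0.82]]
[5.5052e+02 6.5830e+01 1.9000e-01] 10.77
[[-0.74, -0.33], [0.17, -0.6], [0.56, 0.88]]
[5.534e+02 6.752e+01 1.900e-01] 10.87
[[-1.22, 0.0], [1.06, 0.06], [0.18, -0.53]]
hole [463.1  49.6 135. ] machine: -90.4 -0.5
hole_s [470.1  50.3 135. ] machine: -83.4 -1.2
barL [511.8 103.2 183. ] machine: -32.6 43.0
barR [528.6  16.5 183. ] machine: -32.3 -45.2
bar_s1 [528.   14.1 183. ] machine: -33.3 -47.5
bar_s2 [507.2 107.  183. ] machine: -36.5 47.6
hingeL [647.8 154.5 140. ] machine: 110.6 68.1
hingeR [674.6  19.  140. ] machine: 111.6 -70.0
hex etc top [ 520.73082207 -199.51212551  139.        ]
```

```bash
python3 - <<'E'
from h import *
from scipy.optimize import least_squares
b=load('top0');a=load('scene0')
T=lambda x,y:(292+(x-390+.5)/6-.5,175+(y+.5)/6-.5)
S=lambda x,y:(145+(x+.5)/6-.5,148+(y+.5)/6-.5)
obs=[(b,T(453,72),(25,70,95)),(b,T(692,72),(25,-70,95)),(b,T(692,154),(-25,-70,95)),(b,T(453,152),(-25,70,95)),
(a,S(41,157),(25,-70,95)),(a,S(80,108),(-25,-70,95)),(a,S(342,155),(-25,70,95)),(a,S(302,215),(25,70,95))]
def W(p,q):
    c,s=np.cos(p[2]),np.sin(p[2]); return np.array([p[0]+c*q[0]-s*q[1],p[1]+s*q[0]+c*q[1],q[2]])
def fit(obs):
    f=lambda p:np.concatenate([proj(s,W(p,q))-uv for s,uv,q in obs])
    r=least_squares(f,[505,-265,0]);return r.x,r.fun.reshape(-1,2)
for o in (obs,obs[:4],obs[4:]):
    p,res=fit(o);print(p.round(2),np.degrees(p[2]).round(2));print(res.round(2).tolist())
    for k in(-45,0,45):print(W(p,(0,k,95)).round(1))
P=dict(red=lambda p:np.where((p[...,2]-p[...,1]>40),1.,0))
for s,box in((a,(150,150,25,30)),(b,(325,182,30,20))):
    h=cent(s['image'],box,lambda p:np.where(p[...,2]-np.maximum(p[...,1],p[...,0])>15,1.,0));print(h,atz(s,h[0],h[1],117))
for s,px in((a,S(97,64)),(a,S(106,145)),(b,T(668,106)),(b,T(645,110))):print(px,atz(s,*px,139),atz(s,*px,95))
E
```

```text
[ 5.0669e+02 -2.6685e+02 -2.0000e-02] -1.04
[[0.47, -0.53], [-0.12, -0.54], [0.15, -0.25], [0.61, 0.07], [-0.59, 0.42], [0.87, -1.19], [0.52, -0.27], [0.4, 0.04]]
[ 505.9 -311.8   95. ]
[ 506.7 -266.9   95. ]
[ 507.5 -221.9   95. ]
[ 5.0558e+02 -2.6583e+02 -2.0000e-02] -1.36
[[0.23, -0.33], [-0.36, -0.12], [-0.16, 0.17], [0.29, 0.28]]
[ 504.5 -310.8   95. ]
[ 505.6 -265.8   95. ]
[ 506.6 -220.8   95. ]
[ 5.0787e+02 -2.6724e+02 -1.0000e-02] -0.68
[[-0.93, 0.74], [0.46, -0.92], [0.25, -0.16], [0.23, 0.19]]
[ 507.3 -312.2   95. ]
[ 507.9 -267.2   95. ]
[ 508.4 -222.2   95. ]
(np.float64(161.57142857142858), np.float64(164.55844155844156), np.float64(77.0)) [ 504.82263348 -312.29314182  117.        ]
(np.float64(335.1), np.float64(193.4), np.float64(10.0)) [ 502.47465714 -308.19558458  117.        ]
(160.75, 158.25) [ 503.87379319 -312.15150255  139.        ] [ 450.10649424 -344.63787788   95.        ]
(162.25, 171.75) [ 560.53938092 -280.1663336   139.        ] [ 510.36276975 -310.62592759   95.        ]
(337.9166666666667, 192.25) [ 504.30468888 -313.74737703  139.        ] [ 508.3967126  -322.65971214   95.        ]
(334.0833333333333, 192.91666666666666) [ 502.23100293 -300.45819716  139.        ] [ 506.25522023 -308.935996     95.        ]
```

```bash
cat >> h.py <<'E'
from scipy.spatial.transform import Rotation as Ro
def rot(rpy): return Ro.from_euler('xyz',rpy,degrees=True)
def plan(target,yaw,n,s=None):
    """n equal rows from measured pose to target (mm), tool-down yaw"""
    s=s or r.sense(); p0=np.array(s['tool_pos']);R0=rot(s['tcp_rot']);R1=rot([180,0,yaw])
    dv=(R0.inv()*R1).as_rotvec(); R=R0; d=(np.array(target)-p0)/n/1000
    for i in range(n):
        print([ (R.inv().apply(d)).round(4).tolist(), (dv/n).round(4).tolist() ]); R=R*Ro.from_rotvec(dv/n)
def st():
    s=r.sense(); print('t',round(s['time'],2),'p',s['tool_pos'].round(2),'rpy',s['tcp_rot'].round(2),'F',s['ft_force'].round(2),'gap',round(s['finger_gap'],2)); return s
E
python3 -c "
from h import *
plan([450,350,330],100.8,8)"
```

```text
[[-0.0382, -0.0148, -0.0124], [-0.0002, 0.0001, 0.1298]]
[[-0.0398, -0.0097, -0.0124], [-0.0002, 0.0001, 0.1298]]
[[-0.0407, -0.0045, -0.0124], [-0.0002, 0.0001, 0.1298]]
[[-0.041, 0.0008, -0.0125], [-0.0002, 0.0001, 0.1298]]
[[-0.0405, 0.0061, -0.0125], [-0.0002, 0.0001, 0.1298]]
[[-0.0394, 0.0113, -0.0125], [-0.0002, 0.0001, 0.1298]]
[[-0.0376, 0.0163, -0.0125], [-0.0002, 0.0001, 0.1298]]
[[-0.0352, 0.0211, -0.0125], [-0.0002, 0.0001, 0.1298]]
```

carry_out([
  [[-0.038, -0.015, -0.0125], [0, 0, 0.13], 0],
  [[-0.04, -0.01, -0.0125], [0, 0, 0.13], 0],
  [[-0.041, -0.0045, -0.0125], [0, 0, 0.13], 0],
  [[-0.041, 0.001, -0.0125], [0, 0, 0.13], 0],
  [[-0.04, 0.006, -0.0125], [0, 0, 0.13], 0],
  [[-0.039, 0.011, -0.0125], [0, 0, 0.13], 0],
  [[-0.038, 0.016, -0.0125], [0, 0, 0.13], 0],
  [[-0.035, 0.021, -0.0125], [0, 0, 0.13], 0],
])

```text
time: 0.9
tool_pos: [448.2, 340.0, 326.2]
tcp_rot: [-179.4, 0.5, 99.1]
ft_force: [0.1, 1.5, 0.1]
finger_gap: 85.3
```

```bash
python3 -c "
from h import *
st()
plan([540,0,330],100.8,8)"
```

```text
t 0.9 p [448.23 339.95 326.22] rpy [-179.36    0.5    99.06] F [0.13 1.55 0.09] gap 85.3
[[-0.0438, 0.0046, -0.0001], [-0.0014, 0.0011, -0.0038]]
[[-0.0438, 0.0045, -0.0002], [-0.0014, 0.0011, -0.0038]]
[[-0.0438, 0.0043, -0.0002], [-0.0014, 0.0011, -0.0038]]
[[-0.0438, 0.0041, -0.0003], [-0.0014, 0.0011, -0.0038]]
[[-0.0438, 0.004, -0.0003], [-0.0014, 0.0011, -0.0038]]
[[-0.0439, 0.0038, -0.0003], [-0.0014, 0.0011, -0.0038]]
[[-0.0439, 0.0036, -0.0004], [-0.0014, 0.0011, -0.0038]]
[[-0.0439, 0.0035, -0.0004], [-0.0014, 0.0011, -0.0038]]
```

carry_out([
  [[-0.044, 0.0045, 0], [-0.0015, 0.001, -0.004], 0],
  [[-0.044, 0.0045, 0], [-0.0015, 0.001, -0.004], 0],
  [[-0.044, 0.0045, 0], [-0.0015, 0.001, -0.004], 0],
  [[-0.044, 0.004, 0], [-0.0015, 0.001, -0.004], 0],
  [[-0.044, 0.004, 0], [-0.0015, 0.001, -0.004], 0],
  [[-0.044, 0.004, 0], [-0.0015, 0.001, -0.004], 0],
  [[-0.044, 0.0035, 0], [-0.0015, 0.001, -0.004], 0],
  [[-0.044, 0.0035, 0], [-0.0015, 0.001, -0.004], 0],
])

```text
time: 1.7
tool_pos: [542.0, -15.0, 326.0]
tcp_rot: [-180.0, -0.0, 100.7]
ft_force: [0.7, -0.1, 0.4]
finger_gap: 85.4
```

```bash
python3 -c "
from h import *
st()
plan([505,-312,200],100.8,9)"
```

```text
t 1.7 p [542.02 -14.96 325.96] rpy [-1.7996e+02 -2.0000e-02  1.0066e+02] F [ 0.71 -0.15  0.41] gap 85.37
[[-0.0317, -0.0101, 0.014], [-0.0001, -0.0, -0.0003]]
[[-0.0317, -0.0101, 0.014], [-0.0001, -0.0, -0.0003]]
[[-0.0317, -0.0102, 0.014], [-0.0001, -0.0, -0.0003]]
[[-0.0317, -0.0102, 0.014], [-0.0001, -0.0, -0.0003]]
[[-0.0317, -0.0102, 0.014], [-0.0001, -0.0, -0.0003]]
[[-0.0317, -0.0102, 0.014], [-0.0001, -0.0, -0.0003]]
[[-0.0317, -0.0102, 0.014], [-0.0001, -0.0, -0.0003]]
[[-0.0317, -0.0102, 0.014], [-0.0001, -0.0, -0.0003]]
[[-0.0317, -0.0102, 0.014], [-0.0001, -0.0, -0.0003]]
```

carry_out([
  [[-0.032, -0.01, 0.008], [0, 0, 0], 0],
  [[-0.032, -0.01, 0.014], [0, 0, 0], 0],
  [[-0.032, -0.01, 0.014], [0, 0, 0], 0],
  [[-0.032, -0.01, 0.014], [0, 0, 0], 0],
  [[-0.032, -0.01, 0.014], [0, 0, 0], 0],
  [[-0.032, -0.01, 0.014], [0, 0, 0], 0],
  [[-0.032, -0.01, 0.014], [0, 0, 0], 0],
  [[-0.032, -0.01, 0.014], [0, 0, 0], 0],
  [[-0.03, -0.01, 0.014], [0, 0, 0], 0],
  [[0, 0, 0], [0, 0, 0], 0],
])

```text
time: 2.7
tool_pos: [500.4, -329.4, 195.9]
tcp_rot: [-179.7, -0.3, 100.3]
ft_force: [-0.5, 1.0, -0.6]
finger_gap: 85.6
```

```bash
python3 -c "
from h import *
s=st()
for n in('scene','top'):
    q=snap(n,n+'1')
    t=s['tool_pos']; print(n,proj(q,t),proj(q,[505,-312,139]))
a=load('scene1')['image'];b=load('top1')['image']
c=lambda im,x,y,w,h,k: cv2.resize(im[y:y+h,x:x+w],(w*k,h*k),interpolation=cv2.INTER_CUBIC)
cv2.imwrite('pics/c3.png',np.hstack([c(a,130,95,80,110,5),c(b,290,150,80,110,5)]))
plan([505,-312,106],100.8,4)"
```

```text
t 2.7 p [ 500.4  -329.37  195.9 ] rpy [-179.68   -0.27  100.29] F [-0.49  0.99 -0.64] gap 85.59
scene [152.97027236 140.04653644] [160.62455885 158.47884164]
top [346.12526488 191.68511415] [337.4023945  192.05888695]
[[0.0034, 0.0015, 0.023], [-0.0008, -0.0011, -0.0017]]
[[0.0035, 0.0015, 0.023], [-0.0008, -0.0011, -0.0017]]
[[0.0035, 0.0015, 0.023], [-0.0008, -0.0011, -0.0017]]
[[0.0035, 0.0014, 0.023], [-0.0008, -0.0011, -0.0017]]
```

View pics/c3.png

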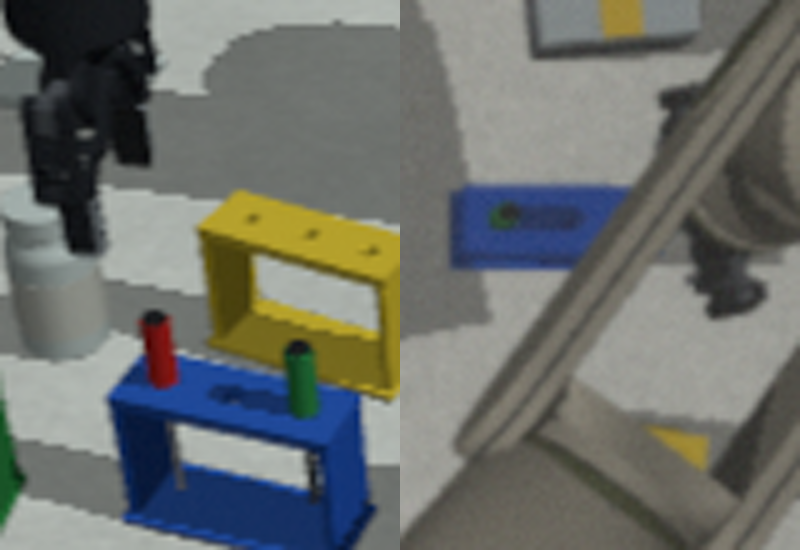

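carry_out([
  [[0.014, 0.006, 0.01], [0, 0, -0.0065], 0],
  [[0, 0, 0.02], [0, 0, 0], 0],
  [[0, 0, 0], [0, 0, 0], 0],
])

```text
time: 3.1
tool_pos: [507.6, -307.2, 168.5]
tcp_rot: [-180.0, -0.2, 101.0]
ft_force: [-0.2, -0.1, -0.6]
finger_gap: 85.5
```

```bash
python3 -c "
from h import *
st();plan([505,-312,106],100.8,4)"
```

```text
t 3.1 p [ 507.56 -307.16  168.51] rpy [-179.98   -0.21  100.96] F [-0.24 -0.05 -0.62] gap 85.45
[[-0.0011, -0.0009, 0.0156], [-0.0001, -0.0009, 0.0007]]
[[-0.0011, -0.0009, 0.0156], [-0.0001, -0.0009, 0.0007]]
[[-0.0011, -0.0009, 0.0156], [-0.0001, -0.0009, 0.0007]]
[[-0.0011, -0.0009, 0.0156], [-0.0001, -0.0009, 0.0007]]
```

carry_out([
  [[-0.004, -0.003, 0.016], [0, -0.001, 0], 0],
  [[0, 0, 0.016], [0, -0.001, 0], 0],
  [[0, 0, 0.016], [0, -0.001, 0], 0],
  [[0, 0, 0.013], [0, 0, 0], 0],
  [[0, 0, 0], [0, 0, 0], 0],
])

```text
time: 3.6
tool_pos: [509.2, -305.3, 108.2]
tcp_rot: [179.8, 0.1, 101.4]
ft_force: [-0.4, 0.4, -0.6]
finger_gap: 85.1
```

```bash
python3 -c "
from h import *
st();
q=snap('scene','scene2'); im=q['image']
cv2.imwrite('pics/c4.png',cv2.resize(im[110:220,120:230],(660,600),interpolation=cv2.INTER_CUBIC))
plan([505,-312,106],100.8,1)"
```

```text
t 3.6 p [ 509.2  -305.33  108.23] rpy [1.7979e+02 8.0000e-02 1.0139e+02] F [-0.36  0.43 -0.61] gap 85.14
[[-0.0053, -0.0059, 0.0033], [0.0046, 0.0023, 0.0104]]
```

View pics/c4.png

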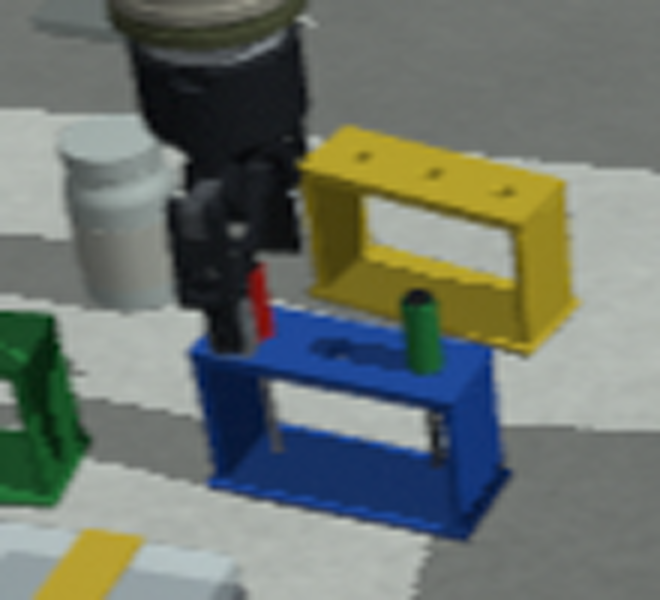

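carry_out([
  [[-0.0055, -0.006, 0.003], [0.0045, 0.002, 0.01], 0],
  [[0, 0, 0], [0, 0, 0], 0],
  [[0, 0, 0], [0, 0, 0], 0],
])

```text
time: 3.95
tool_pos: [505.8, -313.5, 108.6]
tcp_rot: [179.9, 0.2, 100.8]
ft_force: [-0.1, -0.0, -0.5]
finger_gap: 85.4
```

```bash
python3 -c "
from h import *
st();plan([505,-312,106],100.8,1)"
```

```text
t 3.95 p [ 505.83 -313.51  108.57] rpy [1.7989e+02 1.5000e-01 1.0078e+02] F [-0.09 -0.04 -0.5 ] gap 85.41
[[0.0016, -0.0005, 0.0026], [0.002, 0.0027, -0.0004]]
```

carry_out([
  [[0.0015, 0, 0.003], [0.002, 0.0025, 0], 0.5],
  [[0, 0, 0], [0, 0, 0], 0.7],
  [[0, 0, 0], [0, 0, 0], 0.85],
  [[0, 0, 0], [0, 0, 0], 0.95],
  [[0, 0, 0], [0, 0, 0], 1],
  [[0, 0, 0], [0, 0, 0], 1],
], newtons=60)

```text
time: 4.55
tool_pos: [506.3, -312.8, 107.0]
tcp_rot: [179.9, 0.1, 100.7]
ft_force: [0.2, -1.1, -0.4]
finger_gap: 16.4
```

```bash
python3 -c "
from h import *
st();plan([505,-312,106],100.8,1)"
```

```text
t 4.55 p [ 506.25 -312.81  107.02] rpy [1.7991e+02 1.0000e-01 1.0074e+02] F [ 0.23 -1.06 -0.43] gap 16.38
[[0.001, -0.0011, 0.001], [0.0016, 0.0018, -0.001]]
```

carry_out([
  [[0, 0, -0.005], [0.0015, 0.0015, 0], 1],
  [[0, 0, -0.02], [0, 0, 0], 1],
  [[0, 0, -0.03], [0, 0, 0], 1],
  [[0, 0, -0.04], [0, 0, 0], 1],
  [[0, 0, -0.04], [0, 0, 0], 1],
  [[0, 0, -0.02], [0, 0, 0], 1],
  [[0, 0, 0], [0, 0, 0], 1],
  [[0, 0, 0], [0, 0, 0], 1],
])

```text
time: 5.35
tool_pos: [506.2, -312.4, 267.1]
tcp_rot: [180.0, -0.0, 100.8]
ft_force: [-0.6, 0.1, -0.9]
finger_gap: 16.5
```

```bash
python3 -c "
from h import *
s=st();
q=snap('scene','scene3'); im=q['image']
print(proj(q,s['tool_pos']))
cv2.imwrite('pics/c5.png',cv2.resize(im[80:200,110:230],(600,600),interpolation=cv2.INTER_CUBIC))
q=snap('top','top3'); im=q['image']
print(proj(q,s['tool_pos']))
cv2.imwrite('pics/c5t.png',cv2.resize(im[140:260,280:400],(600,600),interpolation=cv2.INTER_CUBIC))
"
```

```text
t 5.35 p [ 506.24 -312.45  267.13] rpy [ 1.8000e+02 -2.0000e-02  1.0075e+02] F [-0.58  0.08 -0.92] gap 16.53
[153.85185875 119.85306971]
[345.65317041 187.70344837]
```

View pics/c5.png

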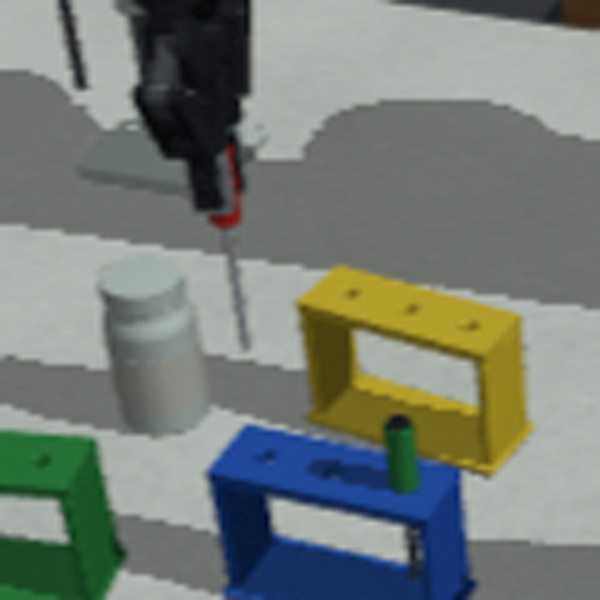

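View pics/c5t.png

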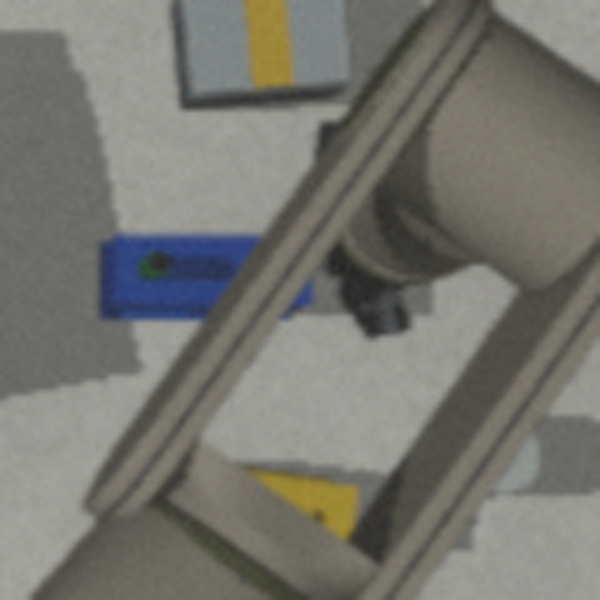

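```bash
python3 -c "
from h import *
a=load('scene3');p=np.array([506.24,-312.45,267.13])
for dz in(-12,-97):print(dz,proj(a,p+[0,0,dz]))
S=lambda x,y:(110+(x+.5)/5-.5,80+(y+.5)/5-.5)
print('shoulder',S(228,226),'tip',S(246,349), atz(a,*S(246,349),170.1), atz(a,*S(228,226),255.1))
print('hole',atz(a,*S(268,457),95))
"
```

```text
-12 [154.4943982  123.73399366]
-97 [158.80904107 149.76168453]
shoulder (155.2, 124.8) tip (158.8, 149.4) [ 504.57729167 -313.29554174  170.1       ] [ 510.62062125 -308.19358023  255.1       ]
hole [ 506.27383848 -309.54274411   95.        ]
```

```bash
python3 -c "
from h import *
plan([464,50,262],100.8,10)"
```

```text
[[0.0364, 0.0026, 0.0005], [-0.0001, -0.0002, -0.0001]]
[[0.0364, 0.0026, 0.0005], [-0.0001, -0.0002, -0.0001]]
[[0.0364, 0.0027, 0.0005], [-0.0001, -0.0002, -0.0001]]
[[0.0364, 0.0027, 0.0004], [-0.0001, -0.0002, -0.0001]]
[[0.0364, 0.0027, 0.0004], [-0.0001, -0.0002, -0.0001]]
[[0.0364, 0.0027, 0.0004], [-0.0001, -0.0002, -0.0001]]
[[0.0364, 0.0027, 0.0004], [-0.0001, -0.0002, -0.0001]]
[[0.0364, 0.0027, 0.0004], [-0.0001, -0.0002, -0.0001]]
[[0.0364, 0.0027, 0.0004], [-0.0001, -0.0002, -0.0001]]
[[0.0364, 0.0027, 0.0004], [-0.0001, -0.0002, -0.0001]]
```

carry_out([
  [[0.02, 0.002, 0], [0, 0, 0], 1],
  [[0.037, 0.0025, 0], [0, 0, 0], 1],
  [[0.037, 0.0025, 0], [0, 0, 0], 1],
  [[0.037, 0.0025, 0], [0, 0, 0], 1],
  [[0.037, 0.0025, 0], [0, 0, 0], 1],
  [[0.037, 0.0025, 0], [0, 0, 0], 1],
  [[0.037, 0.0025, 0], [0, 0, 0], 1],
  [[0.037, 0.0025, 0], [0, 0, 0], 1],
  [[0.03, 0.0025, 0], [0, 0, 0], 1],
  [[0.015, 0.002, 0], [0, 0, 0], 1],
  [[0, 0, 0], [0, 0, 0], 1],
  [[0, 0, 0], [0, 0, 0], 1],
])

```text
time: 6.65
tool_pos: [455.6, 25.0, 241.9]
tcp_rot: [-177.9, -1.2, 100.6]
ft_force: [0.2, -0.9, -0.0]
finger_gap: 16.5
```

```bash
python3 -c "
from h import *
st();plan([464,50,262],100.8,2)"
```

```text
t 6.65 p [455.64  25.01 241.86] rpy [-177.92   -1.18  100.62] F [ 0.23 -0.87 -0.04] gap 16.5
[[0.0117, 0.006, -0.0101], [-0.0182, -0.0104, -0.0014]]
[[0.0116, 0.0062, -0.0101], [-0.0182, -0.0104, -0.0014]]
```

carry_out([
  [[0, 0, -0.018], [-0.018, -0.01, 0], 1],
  [[0.012, 0.004, -0.002], [-0.018, -0.01, 0], 1],
  [[0.012, 0.004, 0], [0, 0, 0], 1],
  [[0, 0, 0], [0, 0, 0], 1],
  [[0, 0, 0], [0, 0, 0], 1],
])

```text
time: 7.15
tool_pos: [460.3, 47.0, 264.0]
tcp_rot: [180.0, 0.1, 100.4]
ft_force: [0.6, -0.3, 0.1]
finger_gap: 16.3
```

```bash
python3 -c "
from h import *
s=st();plan([464,50,250],100.8,1)
T=rot(s['tcp_rot']).apply([0,0,97])+s['tool_pos'];print('tip',T)
for n,(x,y) in dict(scene=(225,110),top=(180,140)).items():
    q=snap(n,n+'4'); print(n,proj(q,T),proj(q,s['tool_pos']),proj(q,[464,50,135]))
    cv2.imwrite('pics/d_%s.png'%n,cv2.resize(q['image'][y:y+110,x:x+110],(660,600),interpolation=cv2.INTER_CUBIC))
"
```

```text
t 7.15 p [460.27  47.   264.01] rpy [1.7997e+02 9.0000e-02 1.0036e+02] F [ 0.61 -0.31  0.06] gap 16.3
[[0.0023, 0.0042, 0.014], [0.0006, 0.0016, -0.0076]]
tip [460.35244982  46.85627069 167.01133293]
scene [286.47327925 163.27275622] [288.85672935 133.11411005] [286.58407304 173.47769723]
top [233.25888021 206.298147  ] [231.126697   204.45913009] [232.96371829 205.82094294]
```

View pics/d_scene.png

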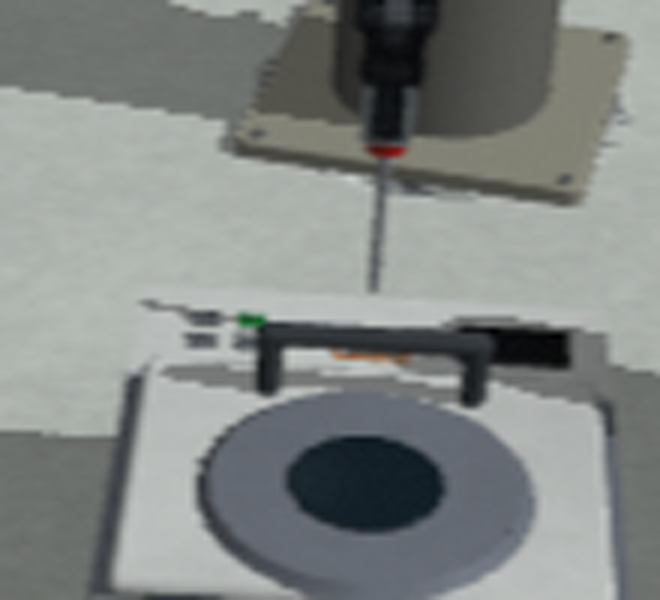

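View pics/d_top.png

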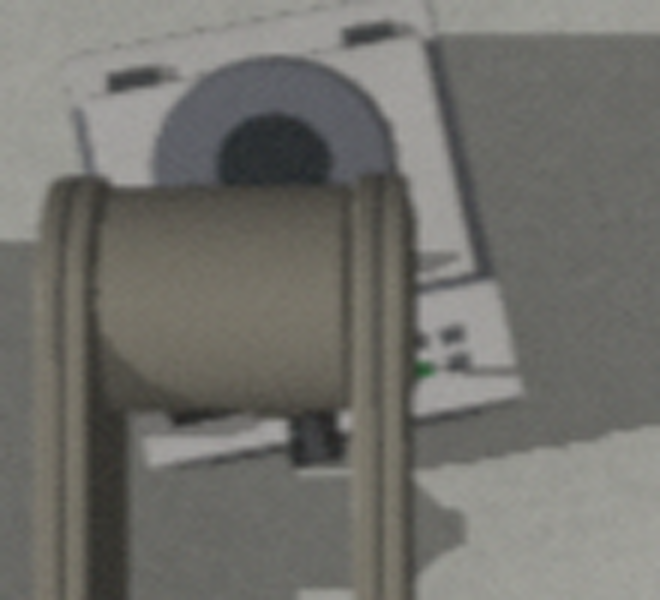

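```bash
python3 -c "
from h import *
a=load('scene4');im=a['image'].astype(int)
print((im[171:180,278:296,2]-im[171:180,278:296,0]))
print((im[171:180,278:296].sum(2)//3))
for v in (175,175.5,176,176.5):print(v,atz(a,286.6,v,135).round(1))
b=load('top0')
# bezel extents along machine x in top
T=lambda x,y:(180+(x+.5)/7-.5,130+(y+.5)/7-.5)
for p in ((340,527),(406,513),(409,542),(344,558)):print(atz(b,*T(*p),135).round(1))
"
```

```text
[[-10 -10  -9  -9  -8  -9  -8  -9  -8  -9  -7  -7  -7  -8  -9  -9  -9 -10]
 [ -9  -8  -8  -7  -9  -8  -7  -8  -8 -10  -8  -8  -9  -9  -9  -9  -9  -9]
 [ -2  -2   4   3  -4  -5  -5  -6  -5  -6  -7  -7  -9  -8  -6  -8  -8  -8]
 [ -1  -1  27  32   6  10  14  12  10  12  13   7   1   4   8   2  -4  -4]
 [ -3  -1  34  75  65  71  78  71  61  65  65  46  25  38  47  18  -2  -2]
 [ -2  -2  -2  -2  -2  -2  -2  -1   9  21  27  32  31  35  27   7  -1   0]
 [ -1  -2  -2  -1  -1  -2  -3  -2  -1  -1   0  -1  -2  -2  -1  -2  -1   0]
 [ -1  -2  -1  -1  -3  -1  -1  -2  -1  -1  -2  -2  -2  -1  -1  -1  -1  -1]
 [ -1  -1  -1  -1  -2  -1  -1  -2  -1  -2  -3  -2  -2  -1  -2  -3  -1  -1]]
[[ 56  58  55  56  56  57  57  56  57  57  58  57  58  59  60  59  58  60]
 [ 46  46  48  48  49  50  50  51  53  53  54  55  55  55  56  56  55  57]
 [ 71  64  50  50  50  43  42  43  43  43  41  44  44  46  45  45  47  47]
 [188 169 124 115 113  80  71  71  64  56  56  53  51  46  41  46  50  47]
 [189 188 164 130 118 107 111 114 111 107 107 104  92  84  88 107 119 106]
 [186 186 185 184 184 186 187 187 174 159 163 167 139  99 100 113 120 119]
 [161 170 166 163 163 178 188 188 188 187 185 184 184 159 126 124 122 119]
 [152 177 172 168 175 182 183 182 178 177 171 165 162 167 166 157 141 125]
 [118 118 118 118 118 118 117 118 119 117 118 117 117 152 177 177 178 178]]
175 [470.7  51.5 135. ]
175.5 [472.9  52.  135. ]
176 [475.1  52.5 135. ]
176.5 [477.2  52.9 135. ]
[467.6  66.7 135. ]
[474.   33.9 135. ]
[459.6  32.6 135. ]
[452.2  64.9 135. ]
```

carry_out([
  [[0.002, 0.005, 0.007], [0.0005, 0.0015, -0.0075], 1],
  [[0, 0, 0.007], [0, 0, 0], 1],
  [[0, 0, 0], [0, 0, 0], 1],
  [[0, 0, 0], [0, 0, 0], 1],
])

```text
time: 7.65
tool_pos: [464.8, 49.0, 247.4]
tcp_rot: [-179.9, -0.0, 100.7]
ft_force: [-0.4, 0.1, -0.6]
finger_gap: 16.2
```

```bash
cat >> h.py <<'E'
def tip():
    s=st(); R=rot(s['tcp_rot']); t=R.apply([0,0,97])+s['tool_pos']; print('tip',t.round(2))
    c,q=np.cos(np.radians(10.8)),np.sin(np.radians(10.8)); d=t[:2]-[464.6,50]
    print('machine dx,dy from hole',(c*d[0]+q*d[1]).round(2),(-q*d[0]+c*d[1]).round(2),'depth',(135-t[2]).round(2))
E
python3 -c "
from h import *
tip();plan([464.6,50,240],100.8,1)
"
```

```text
t 7.65 p [464.83  49.02 247.4 ] rpy [-1.7986e+02 -2.0000e-02  1.0074e+02] F [-0.35  0.11 -0.56] gap 16.18
tip [464.59  49.01 150.4 ]
machine dx,dy from hole -0.19 -0.97 depth -15.4
[[0.001, -0.0, 0.0074], [-0.0025, -0.0004, -0.001]]
```

carry_out([
  [[0.001, 0, 0.006], [-0.0025, 0, 0], 1],
  [[0, 0, 0.006], [0, 0, 0], 1],
  [[0, 0, 0.003], [0, 0, 0], 1],
  [[0, 0, 0.002], [0, 0, 0], 1],
])

```text
time: 8.05
tool_pos: [464.5, 50.0, 228.9]
tcp_rot: [-180.0, -0.0, 100.7]
ft_force: [0.2, 0.6, -0.1]
finger_gap: 16.0
```

```bash
python3 -c "
from h import *
tip();plan([464.6,50,230],100.8,1)
"
```

```text
t 8.05 p [464.47  50.01 228.86] rpy [-1.8000e+02 -3.0000e-02  1.0074e+02] F [ 0.23  0.64 -0.09] gap 16.0
tip [464.46  50.05 131.86]
machine dx,dy from hole -0.13 0.08 depth 3.14
[[-0.0, 0.0001, -0.0011], [-0.0, -0.0004, -0.0011]]
```

carry_out([
  [[0, 0, 0.004], [0, 0, 0], 1],
  [[0, 0, 0.005], [0, 0, 0], 1],
  [[0, 0, 0.005], [0, 0, 0], 1],
  [[0, 0, 0.003], [0, 0, 0], 1],
  [[0, 0, 0], [0, 0, 0], 1],
])

```text
time: 8.55
tool_pos: [464.2, 50.0, 209.9]
tcp_rot: [-180.0, -0.0, 100.7]
ft_force: [0.7, 0.1, -0.3]
finger_gap: 16.4
```

```bash
python3 -c "
from h import *
tip();plan([464.6,50,207],100.8,1)
"
```

```text
t 8.55 p [464.21  50.04 209.91] rpy [-1.7997e+02 -3.0000e-02  1.0074e+02] F [ 0.66  0.11 -0.3 ] gap 16.4
tip [464.15  50.08 112.91]
machine dx,dy from hole -0.43 0.16 depth 22.09
[[-0.0001, 0.0004, 0.0029], [-0.0005, -0.0005, -0.001]]
```

carry_out([
  [[0, 0.0005, 0.003], [0, 0, 0], 1],
  [[0, 0, 0.002], [0, 0, 0], 1],
  [[0, 0, 0.001], [0, 0, 0], 1],
])

```text
time: 8.85
tool_pos: [465.0, 50.1, 203.8]
tcp_rot: [180.0, -0.0, 100.7]
ft_force: [1.0, 0.8, -0.8]
finger_gap: 16.5
```

```bash
python3 -c "
from h import *
tip()
"
```

```text
t 8.85 p [465.    50.12 203.82] rpy [ 1.8000e+02 -2.0000e-02  1.0074e+02] F [ 1.04  0.76 -0.84] gap 16.46
tip [465.    50.16 106.82]
machine dx,dy from hole 0.42 0.08 depth 28.18
```

carry_out([
  [[0, 0, 0.001], [0, 0, 0], 1],
  [[0, 0, 0.001], [0, 0, 0], 1],
])

```text
time: 9.05
tool_pos: [465.1, 50.2, 201.8]
tcp_rot: [180.0, -0.0, 100.7]
ft_force: [-0.3, -0.3, -0.3]
finger_gap: 16.0
```

carry_out([
  [[0, 0, 0.001], [0, 0, 0], 1],
])

```text
time: 9.15
tool_pos: [465.3, 50.1, 201.1]
tcp_rot: [179.9, -0.0, 100.7]
ft_force: [-1.4, 0.0, 5.6]
finger_gap: 16.3
```

carry_out([
  [[0, 0, 0.001], [0, 0, 0], 1],
])

```text
time: 9.25
tool_pos: [465.7, 50.1, 201.0]
tcp_rot: [179.9, 0.0, 100.7]
ft_force: [-2.3, -0.1, 7.3]
finger_gap: 16.4
```

carry_out([
  [[0, 0, 0.0015], [0, 0, 0], 1],
])

```text
time: 9.35
tool_pos: [466.0, 50.0, 200.8]
tcp_rot: [179.8, 0.0, 100.7]
ft_force: [-4.1, -0.7, 11.6]
finger_gap: 16.2
```

carry_out([
  [[0, -0.001, -0.004], [0.002, 0, 0], 1],
  [[0.003, -0.0005, 0], [0.001, 0, 0], 1],
  [[0.003, 0, 0], [0, 0, 0], 1],
  [[0, 0, 0], [0, 0, 0], 1],
])

```text
time: 9.75
tool_pos: [463.4, 56.2, 205.2]
tcp_rot: [180.0, 0.0, 100.7]
ft_force: [0.5, -0.4, -0.6]
finger_gap: 16.2
```

```bash
python3 -c "
from h import *
tip()
"
```

```text
t 9.75 p [463.43  56.15 205.24] rpy [1.7996e+02 2.0000e-02 1.0073e+02] F [ 0.53 -0.4  -0.63] gap 16.24
tip [463.5   56.12 108.24]
machine dx,dy from hole 0.07 6.22 depth 26.76
```

carry_out([
  [[0, 0, 0.002], [0, 0, 0], 1],
  [[0, 0, 0.001], [0, 0, 0], 1],
  [[0, 0, 0.001], [0, 0, 0], 1],
])

```text
time: 10.05
tool_pos: [463.5, 56.3, 201.0]
tcp_rot: [180.0, 0.0, 100.8]
ft_force: [-1.7, 0.5, 10.3]
finger_gap: 16.8
```

carry_out([
  [[0, 0, 0.001], [0, 0, 0], 1],
])

```text
time: 10.15
tool_pos: [463.8, 56.3, 200.9]
tcp_rot: [179.9, 0.0, 100.8]
ft_force: [-2.4, -1.1, 10.5]
finger_gap: 16.5
```

carry_out([
  [[0, -0.0005, -0.004], [0.001, 0, 0], 1],
  [[-0.004, 0, 0], [0, 0, 0], 1],
  [[-0.004, 0, 0], [0, 0, 0], 1],
  [[-0.004, 0, 0], [0, 0, 0], 1],
  [[0, 0, 0], [0, 0, 0], 1],
])

```text
time: 10.65
tool_pos: [465.5, 43.1, 204.7]
tcp_rot: [180.0, 0.1, 100.8]
ft_force: [-0.5, -0.1, -0.6]
finger_gap: 16.5
```

```bash
python3 -c "
from h import *
tip()
"
```

```text
t 10.65 p [465.54  43.07 204.65] rpy [1.8000e+02 6.0000e-02 1.0076e+02] F [-0.52 -0.15 -0.62] gap 16.51
tip [465.56  42.98 107.65]
machine dx,dy from hole -0.37 -7.08 depth 27.35
```

carry_out([
  [[0.0006, 0.0003, 0.002], [0, 0, 0], 1],
  [[0, 0, 0.001], [0, 0, 0], 1],
  [[0, 0, 0.001], [0, 0, 0], 1],
])

```text
time: 10.95
tool_pos: [465.9, 43.5, 200.8]
tcp_rot: [180.0, 0.1, 100.7]
ft_force: [-1.9, -1.1, 6.5]
finger_gap: 16.6
```

carry_out([
  [[0, 0, 0.001], [0, 0, 0], 1],
])

```text
time: 11.05
tool_pos: [466.0, 43.5, 200.4]
tcp_rot: [180.0, 0.1, 100.7]
ft_force: [-2.5, -0.2, 6.6]
finger_gap: 16.5
```

carry_out([
  [[0, -0.0003, 0.002], [0, 0, 0], 1],
])

```text
time: 11.15
tool_pos: [465.9, 43.5, 199.2]
tcp_rot: [179.9, 0.1, 100.7]
ft_force: [-2.0, 0.2, 7.4]
finger_gap: 16.2
```

carry_out([
  [[0, -0.0003, 0.002], [0, 0, 0], 1],
])

```text
time: 11.25
tool_pos: [465.8, 43.5, 198.1]
tcp_rot: [179.9, 0.1, 100.7]
ft_force: [-3.0, 0.2, 7.9]
finger_gap: 16.6
```

Here it gives: it has moved about 3 mm at only 8 N. This is the tab, so I'll press on.

carry_out([
  [[0, -0.0003, 0.003], [0, 0, 0], 1],
  [[0, -0.0003, 0.0025], [0, 0, 0], 1],
])

```text
time: 11.45
tool_pos: [465.6, 43.5, 194.6]
tcp_rot: [179.8, 0.1, 100.8]
ft_force: [-3.7, 0.5, 8.6]
finger_gap: 16.4
```

carry_out([
  [[0, -0.0003, 0.0025], [0, 0, 0], 1],
])

```text
time: 11.55
tool_pos: [465.5, 43.5, 193.3]
tcp_rot: [179.7, 0.2, 100.8]
ft_force: [-2.9, -0.6, 11.0]
finger_gap: 16.6
```

carry_out([
  [[0, -0.0003, 0.002], [0, 0, 0], 1],
])

```text
time: 11.65
tool_pos: [465.5, 43.5, 192.5]
tcp_rot: [179.7, 0.2, 100.8]
ft_force: [-4.4, 0.3, 10.5]
finger_gap: 16.4
```

carry_out([
  [[0, 0, 0.0015], [0, 0, 0], 1],
  [[0, 0, 0.0015], [0, 0, 0], 1],
  [[0, 0, 0.0015], [0, 0, 0], 1],
])

```text
time: 11.95
tool_pos: [465.7, 43.6, 191.7]
tcp_rot: [179.6, 0.2, 100.8]
ft_force: [-6.1, -0.6, 10.8]
finger_gap: 16.4
```

carry_out([
  [[0, 0, 0.0015], [0, 0, 0], 1],
  [[0, 0, 0.0015], [0, 0, 0], 1],
  [[0, 0, 0.0015], [0, 0, 0], 1],
  [[0, 0, 0.0015], [0, 0, 0], 1],
])

```text
time: 12.35
tool_pos: [465.9, 43.7, 191.5]
tcp_rot: [179.5, 0.3, 100.9]
ft_force: [-6.0, -0.7, 13.3]
finger_gap: 16.5
```

carry_out([
  [[0, 0, 0.0015], [0, 0, 0], 1],
  [[0, 0, 0.0015], [0, 0, 0], 1],
  [[0, 0, 0.0015], [0, 0, 0], 1],
  [[0, 0, 0.0015], [0, 0, 0], 1],
])

```text
time: 12.75
tool_pos: [465.8, 43.8, 191.5]
tcp_rot: [179.5, 0.4, 101.0]
ft_force: [-5.6, -0.8, 11.9]
finger_gap: 16.4
```

```bash
python3 -c "
from h import *
tip()
q=snap('scene','scene5'); 
cv2.imwrite('pics/e1.png',cv2.resize(q['image'][100:220,225:345],(600,600),interpolation=cv2.INTER_CUBIC))
"
```

```text
t 12.75 p [465.78  43.75 191.48] rpy [179.46   0.41 100.96] F [-5.6  -0.84 11.89] gap 16.36
tip [466.8   43.24  94.48]
machine dx,dy from hole 0.9 -7.05 depth 40.52
```

View pics/e1.png

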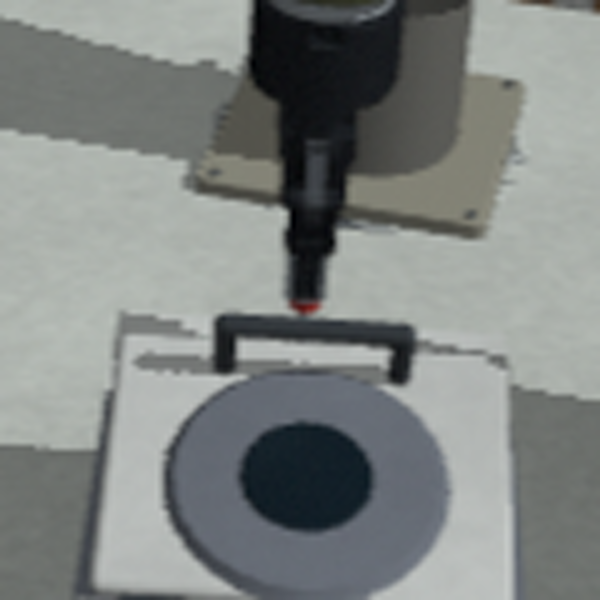

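carry_out([
  [[0, -0.0005, 0.0015], [0.002, 0, 0], 1],
  [[0, -0.0005, 0.0012], [0.002, 0, 0], 1],
  [[0, 0, 0.0012], [0, 0, 0], 1],
  [[0, 0, 0.0012], [0, 0, 0], 1],
])

```text
time: 13.2
tool_pos: [465.6, 43.9, 192.0]
tcp_rot: [179.5, 0.5, 101.0]
ft_force: [-5.3, 0.1, 10.3]
finger_gap: 16.1
```

```bash
python3 -c "
from h import *
tip()
q=snap('scene','scene6'); 
cv2.imwrite('pics/e2.png',cv2.resize(q['image'][100:220,225:345],(600,600),interpolation=cv2.INTER_CUBIC))
c,s=np.cos(np.radians(10.8)),np.sin(np.radians(10.8));H=np.array([552+109*c,66.7+109*s])
for th in(0,.1,.15,.2,.25,.3,.35):
    x=-142*np.cos(th)+44*np.sin(th);z=139+44*np.cos(th)+142*np.sin(th)
    print(th,[proj(q,[H[0]+c*x-s*y,H[1]+s*x+c*y,z]).round(1) for y in(-45,45)])
"
```

```text
t 13.2 p [465.55  43.91 192.05] rpy [179.51   0.48 101.02] F [-5.35  0.15 10.26] gap 16.11
tip [466.52  43.27  95.05]
machine dx,dy from hole 0.63 -6.97 depth 39.95
0 [array([269.8, 171.2]), array([304.5, 173.3])]
0.1 [array([269.9, 168.1]), array([305. , 170.3])]
0.15 [array([269.9, 166.7]), array([305.2, 168.9])]
0.2 [array([269.9, 165.4]), array([305.5, 167.6])]
0.25 [array([269.9, 164.2]), array([305.7, 166.5])]
0.3 [array([269.9, 163.2]), array([306. , 165.5])]
0.35 [array([269.9, 162.3]), array([306.2, 164.6])]
```

View pics/e2.png

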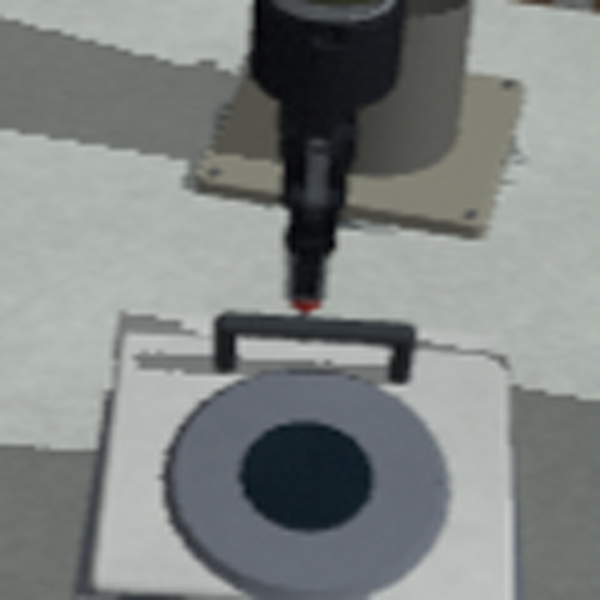

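carry_out([
  [[0, -0.0005, -0.005], [0.004, 0.004, -0.002], 1],
  [[0, -0.0005, -0.01], [0.004, 0.004, -0.002], 1],
  [[0, 0, -0.012], [0, 0, 0], 1],
  [[0, 0, -0.015], [0, 0, 0], 1],
  [[0, 0, -0.02], [0, 0, 0], 1],
  [[0, 0, -0.02], [0, 0, 0], 1],
  [[0, 0, 0], [0, 0, 0], 1],
])

```text
time: 13.95
tool_pos: [464.5, 44.3, 281.0]
tcp_rot: [179.9, 0.0, 101.3]
ft_force: [-0.2, 0.2, 0.1]
finger_gap: 16.3
```

```bash
python3 -c "
from h import *
tip()
q=snap('scene','scene7'); 
T=lambda d:rot(r.sense()['tcp_rot']).apply([0,0,d])+r.sense()['tool_pos']
print(proj(q,T(12)),proj(q,T(97)))
cv2.imwrite('pics/e3.png',cv2.resize(q['image'][80:200,225:345],(600,600),interpolation=cv2.INTER_CUBIC))
plan([506,-312.6,280],100.8,10)
"
```

```text
t 13.95 p [464.49  44.34 281.  ] rpy [1.7987e+02 4.0000e-02 1.0130e+02] F [-0.17  0.22  0.07] gap 16.29
tip [464.71  44.33 184.  ]
machine dx,dy from hole -0.95 -5.59 depth -49.0
[287.63646515 132.59877305] [285.62853109 159.3403816 ]
[[-0.0358, -0.0029, -0.0001], [0.0, 0.0, 0.0009]]
[[-0.0358, -0.0029, -0.0001], [0.0, 0.0, 0.0009]]
[[-0.0358, -0.0028, -0.0001], [0.0, 0.0, 0.0009]]
[[-0.0358, -0.0028, -0.0001], [0.0, 0.0, 0.0009]]
[[-0.0358, -0.0028, -0.0001], [0.0, 0.0, 0.0009]]
[[-0.0358, -0.0027, -0.0001], [0.0, 0.0, 0.0009]]
[[-0.0358, -0.0027, -0.0001], [0.0, 0.0, 0.0009]]
[[-0.0358, -0.0027, -0.0001], [0.0, 0.0, 0.0009]]
[[-0.0358, -0.0026, -0.0001], [0.0, 0.0, 0.0009]]
[[-0.0358, -0.0026, -0.0001], [0.0, 0.0, 0.0009]]
```

View pics/e3.png

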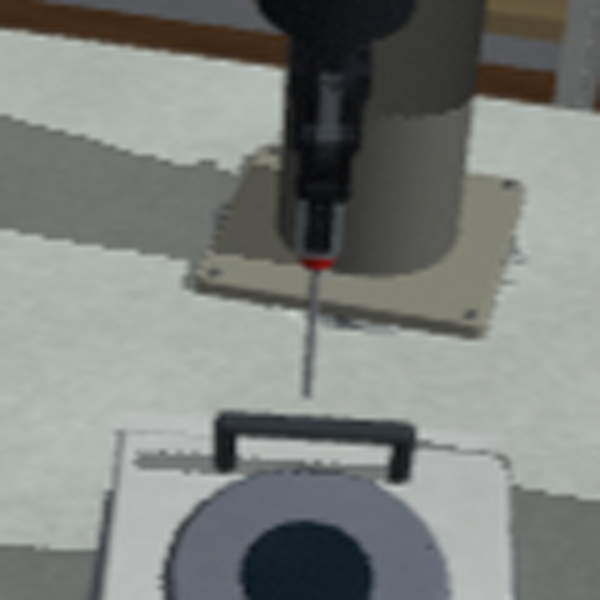

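carry_out([
  [[-0.02, -0.0025, -0.002], [0, 0, 0.002], 1],
  [[-0.034, -0.0025, -0.002], [0, 0, 0.002], 1],
  [[-0.034, -0.0025, -0.002], [0, 0, 0.002], 1],
  [[-0.034, -0.0025, -0.002], [0, 0, 0.002], 1],
  [[-0.034, -0.0025, 0], [0, 0, 0], 1],
  [[-0.034, -0.0025, 0], [0, 0, 0], 1],
])

```text
time: 14.6
tool_pos: [483.9, -146.4, 280.6]
tcp_rot: [-179.6, -0.3, 101.3]
ft_force: [1.1, 1.0, -0.3]
finger_gap: 16.1
```

```bash
python3 -c "
from h import *
st();plan([506,-312.6,270],100.8,6)
"
```

```text
t 14.6 p [ 483.91 -146.39  280.59] rpy [-179.63   -0.28  101.3 ] F [ 1.12  0.98 -0.32] gap 16.07
[[-0.0279, -0.0018, 0.0016], [-0.0011, -0.0008, 0.0015]]
[[-0.0279, -0.0018, 0.0017], [-0.0011, -0.0008, 0.0015]]
[[-0.0279, -0.0017, 0.0017], [-0.0011, -0.0008, 0.0015]]
[[-0.0279, -0.0017, 0.0017], [-0.0011, -0.0008, 0.0015]]
[[-0.0279, -0.0017, 0.0017], [-0.0011, -0.0008, 0.0015]]
[[-0.0279, -0.0016, 0.0017], [-0.0011, -0.0008, 0.0015]]
```

carry_out([
  [[-0.029, -0.0018, 0], [-0.001, -0.001, 0.0015], 1],
  [[-0.029, -0.0018, 0], [-0.001, -0.001, 0.0015], 1],
  [[-0.029, -0.0018, 0], [-0.001, -0.001, 0.0015], 1],
  [[-0.029, -0.0018, 0], [-0.001, -0.001, 0.0015], 1],
  [[-0.025, -0.0018, 0], [-0.001, -0.001, 0.0015], 1],
  [[-0.014, -0.0016, 0], [0, 0, 0], 1],
  [[0, 0, 0], [0, 0, 0], 1],
  [[0, 0, 0], [0, 0, 0], 1],
])

```text
time: 15.4
tool_pos: [498.7, -308.3, 267.4]
tcp_rot: [-179.2, -0.6, 100.5]
ft_force: [0.1, 0.0, -1.4]
finger_gap: 16.4
```

```bash
python3 -c "
from h import *
st();plan([506,-312.6,225],100.8,2)
"
```

```text
t 15.4 p [ 498.66 -308.33  267.37] rpy [-179.2    -0.64  100.55] F [ 0.05  0.   -1.35] gap 16.44
[[-0.003, 0.0035, 0.0211], [-0.007, -0.0056, -0.0022]]
[[-0.0029, 0.0034, 0.0211], [-0.007, -0.0056, -0.0022]]
```

carry_out([
  [[-0.003, 0.0035, 0.02], [-0.007, -0.0055, -0.002], 1],
  [[-0.003, 0.0035, 0.02], [-0.007, -0.0055, -0.002], 1],
  [[0, 0, 0.005], [0, 0, 0], 1],
  [[0, 0, 0], [0, 0, 0], 1],
  [[0, 0, 0], [0, 0, 0], 1],
])

```text
time: 15.9
tool_pos: [507.1, -307.5, 222.4]
tcp_rot: [179.9, -0.1, 101.0]
ft_force: [0.8, -1.3, -1.2]
finger_gap: 16.6
```

```bash
python3 -c "
from h import *
st();plan([506,-312.6,210],100.8,1)
"
```

```text
t 15.9 p [ 507.14 -307.53  222.4 ] rpy [ 1.7993e+02 -5.0000e-02  1.0104e+02] F [ 0.82 -1.3  -1.25] gap 16.61
[[-0.0048, -0.0021, 0.0124], [0.0013, -0.0009, 0.0042]]
```

carry_out([
  [[-0.005, -0.002, 0.008], [0.001, -0.001, 0.004], 1],
  [[0, 0, 0.004], [0, 0, 0], 1],
  [[0, 0, 0], [0, 0, 0], 1],
  [[0, 0, 0], [0, 0, 0], 1],
])

```text
time: 16.3
tool_pos: [507.0, -313.5, 212.3]
tcp_rot: [179.9, 0.2, 100.8]
ft_force: [-0.0, -0.5, -0.7]
finger_gap: 16.7
```

```bash
python3 -c "
from h import *
s=st();plan([506,-312.6,195],100.8,1)
q=snap('scene','scene8'); 
T=lambda d:rot(r.sense()['tcp_rot']).apply([0,0,d])+r.sense()['tool_pos']
print(T(97),proj(q,T(12)),proj(q,T(97)),proj(q,[506,-312.6,95]))
cv2.imwrite('pics/e4.png',cv2.resize(q['image'][110:190,120:200],(600,600),interpolation=cv2.INTER_CUBIC))
"
```

```text
t 16.3 p [ 507.   -313.47  212.29] rpy [1.7985e+02 1.7000e-01 1.0082e+02] F [-0.03 -0.49 -0.71] gap 16.73
[[0.0011, -0.0009, 0.0173], [0.0026, 0.0029, 0.0004]]
[ 507.3327762  -313.71400785  115.31672715] [156.84081578 140.89810669] [160.81971744 165.43228256] [162.28906191 170.76277386]
```

View pics/e4.png

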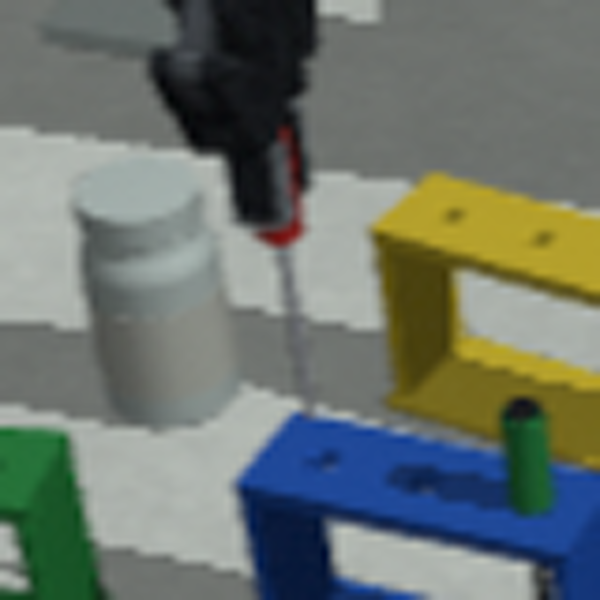

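```bash
python3 -c "
from h import *
q=load('scene8'); im=q['image'].astype(int).sum(2)//3
print('cols 158..170, rows 166..174');print(im[166:175,158:171])
d=110-im[168:174,160:168];
q2=load('scene3');print((q2['image'].astype(int).sum(2)//3)[166:175,158:171])
for y in(-314,-312,-310,-308):print(y,proj(q,[506,y,95]))
im=q['image'].astype(int)
print('tip'); print(im[158:170,154:166].sum(2)//3)
"
```

```text
cols 158..170, rows 166..174
[[ 97  86  86  85  84  86  84  97 105 130 147 158 142]
 [ 85  85  85  85  84  84  86  86  86  85  86  85  96]
 [ 85  86  86  85  86  84  85  85  85  86  85  86  85]
 [ 86  85  85  86  84  82  83  85  87  85  86  85  85]
 [ 85  85  84  88  82  63  63  77  85  86  85  85  85]
 [ 85  87  77  67  65  56  60  77  85  85  84  85  86]
 [ 85  86  80  79  72  84  92  87  85  85  86  86  85]
 [ 85  86  84  84  86  85  86  86  85  86  85  86  85]
 [ 85  85  85  85  85  86  85  85  84  84  84  85  86]]
[[ 95  85  85  85  85  84  86  96 105 130 147 158 141]
 [ 84  84  85  85  85  85  84  85  84  85  85  85  96]
 [ 84  84  85  84  84  85  85  84  85  85  84  85  85]
 [ 85  84  85  85  84  83  83  84  84  85  85  86  84]
 [ 84  85  85  87  80  62  63  76  84  85  85  85  84]
 [ 85  84  76  67  63  53  60  78  85  84  84  85  85]
 [ 85  85  81  79  72  83  91  84  85  85  84  84  84]
 [ 85  84  84  84  85  85  85  85  85  85  85  86  86]
 [ 83  85  85  85  85  84  85  86  85  85  84  84  83]]
-314 [161.85353074 170.67913441]
-312 [162.47578079 170.79863137]
-310 [163.09844871 170.91820857]
-308 [163.72153492 171.03786611]
tip
[[113 113 113 113 114 101 106 117 114 114 114 113]
 [114 113 112 110 110  95 100 115 113 115 114 113]
 [113 114 115 113 114 101 102 116 115 115 114 113]
 [122 124 119 115 115 103 103 107 107 112 112 113]
 [178 178 152 121 122 111 101 104 107 112 112 113]
 [176 176 178 177 178 164 127 108 119 116 112 113]
 [179 180 180 178 174 171 135 122 164 152 120 122]
 [179 178 177 175 144  96  90 108 141 153 165 173]
 [179 177 176 146  97  86  86  85  84  86  84  97]
 [182 180 156 110  85  85  85  85  84  84  86  86]
 [179 155 112  85  85  86  86  85  86  84  85  85]
 [164 125  85  85  86  85  85  86  84  82  83  85]]
```

carry_out([
  [[0.003, -0.0015, 0.006], [0.0025, 0.003, 0], 1],
  [[0, 0, 0], [0, 0, 0], 1],
  [[0, 0, 0], [0, 0, 0], 1],
])

```text
time: 16.65
tool_pos: [504.9, -310.7, 206.2]
tcp_rot: [180.0, -0.0, 100.8]
ft_force: [0.7, -0.5, -0.6]
finger_gap: 16.2
```

```bash
python3 -c "
from h import *
s=st();plan([506,-310.8,195],100.8,1)
"
```

```text
t 16.65 p [ 504.95 -310.75  206.16] rpy [179.98  -0.   100.81] F [ 0.73 -0.54 -0.58] gap 16.19
[[-0.0002, 0.001, 0.0112], [0.0003, -0.0001, 0.0002]]
```

carry_out([
  [[0, 0.001, 0.005], [0, 0, 0], 1],
  [[0, 0, 0.004], [0, 0, 0], 1],
  [[0, 0, 0.003], [0, 0, 0], 1],
  [[0, 0, 0.003], [0, 0, 0], 1],
])

```text
time: 17.05
tool_pos: [506.2, -310.6, 190.3]
tcp_rot: [180.0, 0.0, 100.8]
ft_force: [-0.8, 0.1, 0.0]
finger_gap: 16.2
```

```bash
python3 -c "
from h import *
s=st();plan([506,-310.8,187],100.8,1)
"
```

```text
t 17.05 p [ 506.2  -310.58  190.27] rpy [1.7996e+02 2.0000e-02 1.0082e+02] F [-0.75  0.07  0.01] gap 16.25
[[-0.0002, -0.0002, 0.0033], [0.0007, 0.0004, 0.0003]]
```

carry_out([
  [[0, 0, 0.003], [0, 0, 0], 1],
  [[0, 0, 0.004], [0, 0, 0], 1],
  [[0, 0, 0.004], [0, 0, 0], 1],
])

```text
time: 17.35
tool_pos: [506.2, -310.6, 178.2]
tcp_rot: [180.0, 0.0, 100.8]
ft_force: [-0.7, -0.4, -0.2]
finger_gap: 16.6
```

```bash
python3 -c "
from h import *
s=st()
"
```

```text
t 17.35 p [ 506.18 -310.6   178.25] rpy [1.7996e+02 2.0000e-02 1.0081e+02] F [-0.67 -0.45 -0.18] gap 16.58
```

carry_out([
  [[0, 0, 0.008], [0, 0, 0], 1],
  [[0, 0, 0.012], [0, 0, 0], 1],
  [[0, 0, 0.012], [0, 0, 0], 1],
  [[0, 0, 0.012], [0, 0, 0], 1],
  [[0, 0, 0.008], [0, 0, 0], 1],
  [[0, 0, 0.004], [0, 0, 0], 1],
  [[0, 0, 0], [0, 0, 0], 1],
])

```text
time: 18.05
tool_pos: [505.2, -310.2, 115.0]
tcp_rot: [-179.9, -0.1, 100.8]
ft_force: [0.2, -1.8, -1.1]
finger_gap: 16.3
```

```bash
python3 -c "
from h import *
s=st()
"
```

```text
t 18.05 p [ 505.22 -310.18  114.96] rpy [-1.7992e+02 -7.0000e-02  1.0081e+02] F [ 0.22 -1.76 -1.13] gap 16.31
```

carry_out([
  [[-0.0005, 0.0005, 0.003], [0, 0, 0], 1],
  [[0, 0, 0.002], [0, 0, 0], 1],
  [[0, 0, 0.0015], [0, 0, 0], 1],
])

```text
time: 18.35
tool_pos: [506.5, -310.9, 109.1]
tcp_rot: [-180.0, -0.0, 100.8]
ft_force: [0.1, 0.8, -0.7]
finger_gap: 16.3
```

carry_out([
  [[0, 0, 0.001], [0, 0, 0], 1],
])

```text
time: 18.45
tool_pos: [506.5, -310.9, 108.2]
tcp_rot: [-180.0, -0.0, 100.8]
ft_force: [-0.8, -0.4, -1.0]
finger_gap: 16.6
```

carry_out([
  [[0, 0, 0.0012], [0, 0, 0], 1],
])

```text
time: 18.55
tool_pos: [506.7, -311.0, 107.2]
tcp_rot: [180.0, -0.0, 100.8]
ft_force: [-0.4, -0.2, -0.2]
finger_gap: 16.3
```

carry_out([
  [[0, 0, 0.0012], [0, 0, 0], 1],
])

```text
time: 18.65
tool_pos: [506.8, -311.1, 106.9]
tcp_rot: [180.0, 0.0, 100.8]
ft_force: [-5.0, 3.0, 10.8]
finger_gap: 15.9
```

carry_out([
  [[0, 0, -0.0005], [0, 0, 0], 0.8],
  [[0, 0, 0], [0, 0, 0], 0.7],
  [[0, 0, 0], [0, 0, 0], 0.4],
  [[0, 0, 0], [0, 0, 0], 0.1],
  [[0, 0, 0], [0, 0, 0], 0],
  [[0, 0, 0], [0, 0, 0], 0],
])

```text
time: 19.25
tool_pos: [507.1, -311.3, 107.8]
tcp_rot: [179.9, 0.1, 100.8]
ft_force: [-0.1, 1.2, 0.8]
finger_gap: 81.4
```

carry_out([
  [[0, 0, -0.02], [0, 0, 0], 0],
  [[0, 0, -0.04], [0, 0, 0], 0],
  [[0, 0, -0.05], [0, 0, 0], 0],
  [[0, 0, -0.05], [0, 0, 0], 0],
  [[0, 0, -0.03], [0, 0, 0], 0],
  [[0, 0, 0], [0, 0, 0], 0],
])

```text
time: 19.85
tool_pos: [505.1, -309.9, 301.5]
tcp_rot: [-179.8, -0.2, 100.8]
ft_force: [0.2, -0.6, 0.2]
finger_gap: 85.3
```

```bash
python3 -c "
from h import *
s=st()
q=snap('scene','scene9'); 
cv2.imwrite('pics/e5.png',cv2.resize(q['image'][90:240,120:320],(800,600),interpolation=cv2.INTER_CUBIC))
plan([480,-100,330],100.8,6)
"
```

```text
t 19.85 p [ 505.09 -309.87  301.55] rpy [-179.8    -0.23  100.81] F [ 0.16 -0.62  0.22] gap 85.27
[[0.0351, 0.0025, -0.0049], [-0.0008, -0.0009, 0.0]]
[[0.0351, 0.0025, -0.0049], [-0.0008, -0.0009, 0.0]]
[[0.0351, 0.0025, -0.005], [-0.0008, -0.0009, 0.0]]
[[0.0351, 0.0025, -0.005], [-0.0008, -0.0009, 0.0]]
[[0.0351, 0.0025, -0.005], [-0.0008, -0.0009, 0.0]]
[[0.0351, 0.0025, -0.0051], [-0.0008, -0.0009, 0.0]]
```

View pics/e5.png

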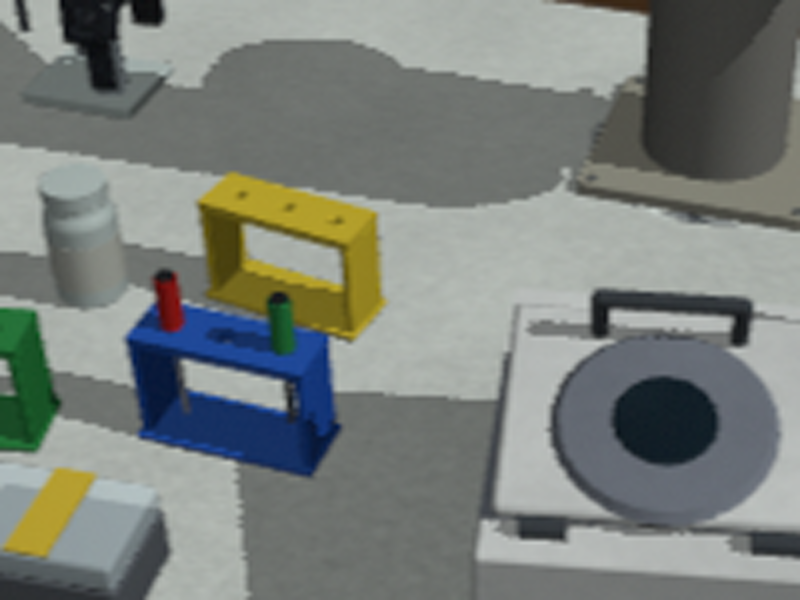

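```bash
python3 -c "
from h import *
q=snap('top','top9'); 
cv2.imwrite('pics/e6.png',cv2.resize(q['image'][120:240,170:290],(600,600),interpolation=cv2.INTER_CUBIC))
a=load('scene9')
cv2.imwrite('pics/e7.png',cv2.resize(a['image'][140:220,240:320],(600,600),interpolation=cv2.INTER_CUBIC))
c,s=np.cos(np.radians(10.8)),np.sin(np.radians(10.8));H=np.array([552+109*c,66.7+109*s])
for th in(.2,.25,.3):
    x=-142*np.cos(th)+44*np.sin(th);z=139+44*np.cos(th)+142*np.sin(th)
    for y in(-45,0,45):
        P=[H[0]+c*x-s*y,H[1]+s*x+c*y,z]; print(th,np.round(P,1),'top',(proj(q,P)-[170,120])*5,'scene',(proj(a,P)-[240,140])*7.5)
"
```

```text
0.2 [539.4  18.5 210.3] top [353.4886249  306.91926382] scene [224.49948377 190.49861347]
0.2 [531.   62.7 210.3] top [286.56915593 320.86760298] scene [357.43268576 198.82385616]
0.2 [522.5 106.9 210.3] top [219.62619631 334.82083841] scene [491.04781818 207.19180629]
0.25 [543.   19.2 216.8] top [351.87184113 300.17645319] scene [224.53926681 181.81318365]
0.25 [534.6  63.4 216.8] top [284.63514768 314.18966466] scene [358.37162071 190.17236048]
0.25 [526.2 107.6 216.8] top [217.37474043 328.20781848] scene [492.89517277 198.5747096 ]
0.3 [547.   19.9 223. ] top [350.15732765 292.93716449] scene [224.50282563 174.03946659]
0.3 [538.6  64.1 223. ] top [282.61222087 307.01330875] scene [359.26219324 182.43638937]
0.3 [530.2 108.3 223. ] top [215.04318232 321.0944403 ] scene [494.72238062 190.87698057]
```

View pics/e6.png

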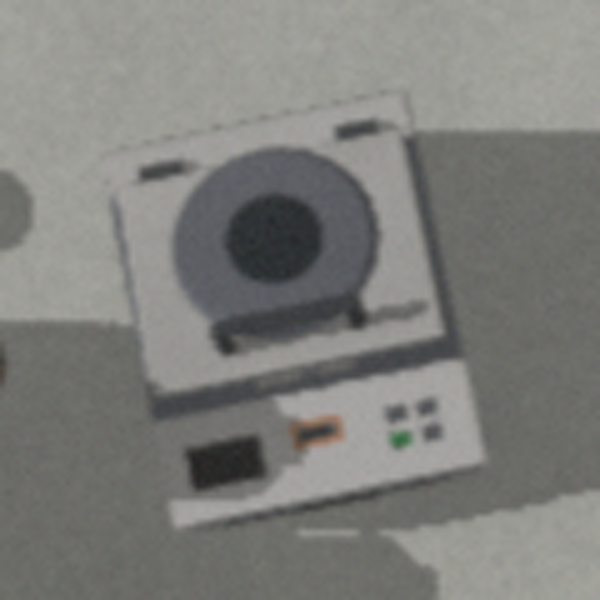

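View pics/e7.png

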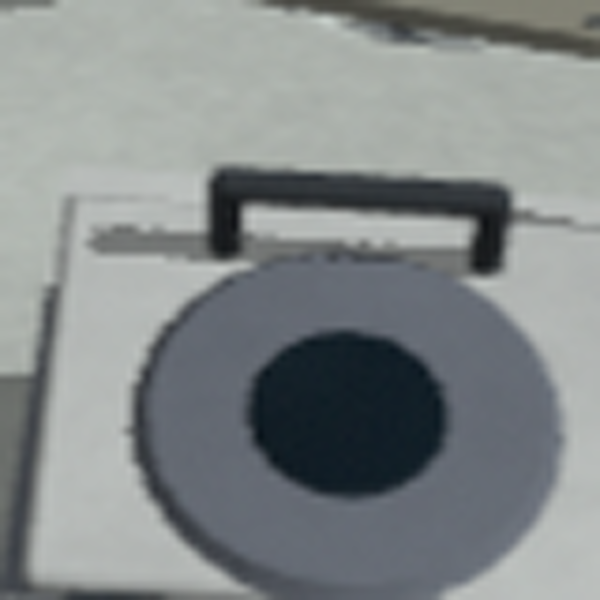

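carry_out([
  [[0.025, 0.007, -0.006], [-0.001, -0.001, 0], 0],
  [[0.037, 0.009, -0.006], [-0.001, -0.001, 0], 0],
  [[0.037, 0.009, -0.004], [-0.001, -0.001, 0], 0],
  [[0.037, 0.009, -0.004], [0, 0, 0], 0],
  [[0.037, 0.009, -0.002], [0, 0, 0], 0],
  [[0.037, 0.009, 0], [0, 0, 0], 0],
  [[0.037, 0.009, 0], [0, 0, 0], 0],
  [[0.037, 0.009, 0], [0, 0, 0], 0],
  [[0.03, 0.009, 0], [0, 0, 0], 0],
  [[0.015, 0.005, 0], [0, 0, 0], 0],
  [[0, 0, 0], [0, 0, 0], 0],
  [[0, 0, 0], [0, 0, 0], 0],
])

```text
time: 21.15
tool_pos: [514.1, 44.4, 289.9]
tcp_rot: [-177.3, -1.5, 100.6]
ft_force: [0.2, -0.4, -1.2]
finger_gap: 85.6
```

```bash
python3 -c "
from h import *
st()
plan([534,63,270],100.8,3)
"
```

```text
t 21.15 p [514.09  44.43 289.9 ] rpy [-177.32   -1.47  100.63] F [ 0.21 -0.41 -1.17] gap 85.62
[[0.0047, 0.008, 0.0064], [-0.0156, -0.0086, -0.0008]]
[[0.0047, 0.0079, 0.0065], [-0.0156, -0.0086, -0.0008]]
[[0.0048, 0.0078, 0.0066], [-0.0156, -0.0086, -0.0008]]
```

carry_out([
  [[0.005, 0.008, 0.006], [-0.0155, -0.0085, 0], 0],
  [[0.005, 0.008, 0.006], [-0.0155, -0.0085, 0], 0],
  [[0.004, 0.007, 0.006], [-0.0155, -0.0085, 0], 0],
  [[0, 0, 0], [0, 0, 0], 0],
  [[0, 0, 0], [0, 0, 0], 0],
])

```text
time: 21.65
tool_pos: [534.2, 60.7, 266.2]
tcp_rot: [-179.9, 0.1, 100.4]
ft_force: [0.1, 0.5, -0.4]
finger_gap: 85.7
```

```bash
python3 -c "
from h import *
st()
plan([534,63,240],100.8,2)
q=snap('scene','scene10'); 
print((proj(q,r.sense()['tool_pos'])-[225,80])*5)
cv2.imwrite('pics/e8.png',cv2.resize(q['image'][80:200,225:345],(600,600),interpolation=cv2.INTER_CUBIC))
"
```

```text
t 21.65 p [534.23  60.71 266.16] rpy [-1.7995e+02  1.1000e-01  1.0040e+02] F [ 0.12  0.5  -0.36] gap 85.67
[[0.0012, 0.0001, 0.0131], [-0.0004, 0.001, -0.0035]]
[[0.0012, 0.0001, 0.0131], [-0.0004, 0.001, -0.0035]]
[315.13161854 344.37859841]
```

View pics/e8.png

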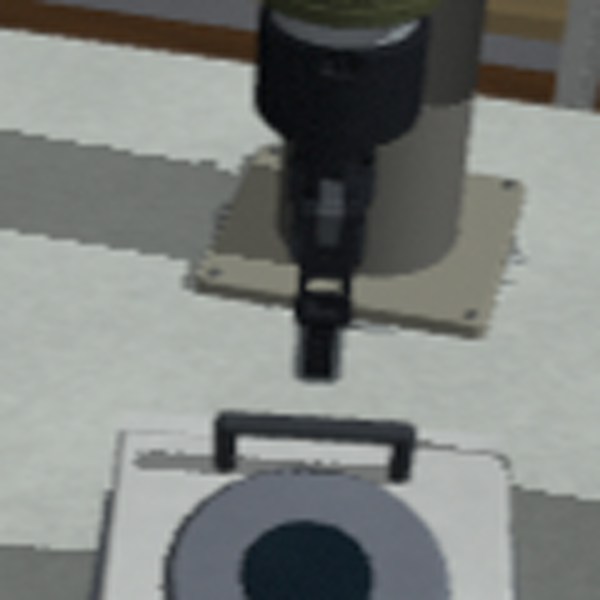

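carry_out([
  [[0.001, 0, 0.014], [0, 0.001, -0.0035], 0],
  [[0.001, 0, 0.02], [0, 0.001, -0.0035], 0],
  [[0, 0, 0.018], [0, 0, 0], 0],
  [[0, 0, 0.008], [0, 0, 0], 0],
  [[0, 0, 0], [0, 0, 0], 0],
], newtons=25)

```text
time: 22.2
tool_pos: [534.0, 61.4, 202.7]
tcp_rot: [180.0, -0.0, 100.7]
ft_force: [0.6, 0.7, 0.1]
finger_gap: 85.3
```

```bash
python3 -c "
from h import *
st()
plan([534.3,63,202],100.8,1)
"
```

```text
t 22.2 p [534.01  61.39 202.7 ] rpy [179.98  -0.   100.72] F [0.62 0.72 0.11] gap 85.33
[[0.0015, 0.0006, 0.0007], [0.0004, -0.0001, -0.0013]]
```

carry_out([
  [[0, 0, 0], [0, 0, 0], 0.5],
  [[0, 0, 0], [0, 0, 0], 0.75],
  [[0, 0, 0], [0, 0, 0], 0.85],
  [[0, 0, 0], [0, 0, 0], 0.9],
  [[0, 0, 0], [0, 0, 0], 1],
  [[0, 0, 0], [0, 0, 0], 1],
], newtons=25)

```text
time: 22.8
tool_pos: [536.3, 61.3, 206.0]
tcp_rot: [179.6, 0.0, 100.7]
ft_force: [3.8, 0.1, -3.8]
finger_gap: 10.7
```

```bash
cat >>h.py <<'E'
cA,sA=np.cos(np.radians(10.8)),np.sin(np.radians(10.8));Hg=np.array([552+109*cA,66.7+109*sA])
def bar(th,y=0):
    x=-142*np.cos(th)+44*np.sin(th);z=139+44*np.cos(th)+142*np.sin(th); return np.array([Hg[0]+cA*x-sA*y,Hg[1]+sA*x+cA*y,z])
E
python3 -c "
from h import *
st()
for th in np.arange(.25,1.4,.1):
    d=bar(th+.1)-bar(th); R=rot([180,0,100.8]).inv(); print(round(th,2),bar(th).round(1),(R.apply(d)/1000).round(4))
"
```

```text
t 22.8 p [536.25  61.32 205.99] rpy [1.7963e+02 4.0000e-02 1.0071e+02] F [ 3.77  0.05 -3.77] gap 10.68
0.25 [534.6  63.4 216.8] [ 0.      0.0084 -0.0123]
0.35 [542.9  65.  229. ] [-0.      0.0096 -0.0114]
0.45 [552.3  66.8 240.4] [ 0.      0.0107 -0.0103]
0.55 [562.7  68.7 250.7] [ 0.      0.0116 -0.0092]
0.65 [574.2  70.9 260. ] [-0.      0.0125 -0.008 ]
0.75 [586.5  73.3 268. ] [-0.      0.0132 -0.0067]
0.85 [599.5  75.8 274.7] [ 0.      0.0139 -0.0054]
0.95 [613.1  78.4 280.1] [ 0.      0.0143 -0.004 ]
1.05 [627.2  81.  284.1] [-0.      0.0146 -0.0025]
1.15 [641.5  83.8 286.6] [ 0.      0.0148 -0.001 ]
1.25 [656.1  86.6 287.6] [0.     0.0149 0.0004]
1.35 [670.7  89.3 287.2] [0.     0.0147 0.0019]
```

carry_out([
  [[0, 0.004, -0.006], [0.002, 0, 0], 1],
  [[0, 0.0045, -0.006], [0, 0, 0], 1],
  [[0, 0.005, -0.0055], [0, 0, 0], 1],
  [[0, 0.005, -0.0055], [0, 0, 0], 1],
  [[0, 0.005, -0.005], [0, 0, 0], 1],
  [[0, 0.0055, -0.005], [0, 0, 0], 1],
])

```text
time: 23.4
tool_pos: [564.4, 66.8, 241.0]
tcp_rot: [-179.9, 0.0, 100.7]
ft_force: [-2.8, -0.8, -0.3]
finger_gap: 11.1
```

```bash
cat >>h.py <<'E'
def where():
    s=st(); R=rot([180,0,100.8]).inv(); p=s['tool_pos']+[0,0,12.]
    x=cA*(p[0]-Hg[0])+sA*(p[1]-Hg[1]); z=p[2]-139
    th=np.arctan2(z,-x)-np.arctan2(44,142); print('theta',th.round(3),'r',np.hypot(x,z).round(1),'(148.7)')
    print('fix rot',(rot(s['tcp_rot']).inv()*rot([180,0,100.8])).as_rotvec().round(4))
E
python3 -c "
from h import *
where()"
```

```text
t 23.4 p [564.41  66.81 240.98] rpy [-1.7988e+02  2.0000e-02  1.0071e+02] F [-2.83 -0.76 -0.27] gap 11.08
theta 0.566 r 149.5 (148.7)
fix rot [-0.002   0.0004 -0.0015]
```

carry_out([
  [[0, 0.006, -0.0045], [0, 0, 0], 1],
  [[0, 0.006, -0.0045], [-0.001, 0, 0], 1],
  [[0, 0.0062, -0.004], [-0.001, 0, 0], 1],
  [[0, 0.0064, -0.0036], [0, 0, 0], 1],
  [[0, 0.0066, -0.0033], [0, 0, 0], 1],
  [[0, 0.0068, -0.003], [0, 0, 0], 1],
])

```text
time: 24.0
tool_pos: [605.3, 74.7, 268.3]
tcp_rot: [179.9, 0.0, 100.7]
ft_force: [-4.2, 0.2, 2.7]
finger_gap: 10.9
```

```bash
python3 -c "
from h import *
where()"
```

```text
t 24.0 p [605.25  74.72 268.29] rpy [1.7991e+02 3.0000e-02 1.0073e+02] F [-4.18  0.22  2.66] gap 10.91
theta 0.898 r 151.7 (148.7)
fix rot [ 0.0017  0.0005 -0.0013]
```

carry_out([
  [[0, 0.0065, -0.0015], [0.001, 0, 0], 1],
  [[0, 0.007, -0.0015], [0, 0, 0], 1],
  [[0, 0.007, -0.001], [0, 0, 0], 1],
  [[0, 0.007, -0.001], [0, 0, 0], 1],
  [[0, 0.007, -0.0005], [0, 0, 0], 1],
])

```text
time: 24.5
tool_pos: [643.4, 82.1, 276.8]
tcp_rot: [179.7, 0.0, 100.7]
ft_force: [-2.6, -0.1, -1.4]
finger_gap: 10.8
```

```bash
python3 -c "
from h import *
where()"
```

```text
t 24.5 p [643.37  82.09 276.8 ] rpy [1.7973e+02 4.0000e-02 1.0074e+02] F [-2.64 -0.09 -1.36] gap 10.85
theta 1.162 r 150.7 (148.7)
fix rot [ 0.0047  0.0007 -0.001 ]
```

carry_out([
  [[0, 0.007, -0.0003], [0.002, 0, 0], 1],
  [[0, 0.007, 0], [0.002, 0, 0], 1],
  [[0, 0.007, 0.0003], [0, 0, 0], 1],
  [[0, 0.005, 0.0005], [0, 0, 0], 1],
  [[0, 0, 0], [0, 0, 0], 1],
  [[0, 0, 0], [0, 0, 0], 1],
])

```text
time: 25.1
tool_pos: [672.9, 87.8, 276.0]
tcp_rot: [179.9, 0.0, 100.8]
ft_force: [-2.2, 0.5, 3.4]
finger_gap: 10.9
```

```bash
python3 -c "
from h import *
where()
q=snap('scene','scene11'); 
cv2.imwrite('pics/e9.png',cv2.resize(q['image'][60:240,200:380],(600,600),interpolation=cv2.INTER_CUBIC))
"
```

```text
t 25.1 p [672.91  87.83 276.  ] rpy [1.7991e+02 3.0000e-02 1.0076e+02] F [-2.2   0.51  3.37] gap 10.93
theta 1.362 r 149.6 (148.7)
fix rot [ 0.0016  0.0005 -0.0008]
```

View pics/e9.png

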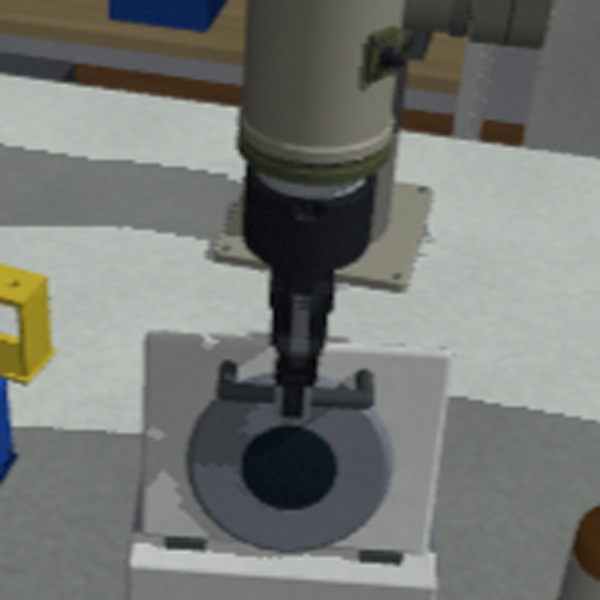

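carry_out([
  [[0, 0, 0], [0, 0, 0], 0.8],
  [[0, 0, 0], [0, 0, 0], 0.78],
  [[0, 0, 0], [0, 0, 0], 0.78],
])

```text
time: 25.45
tool_pos: [672.9, 87.5, 274.7]
tcp_rot: [179.9, 0.0, 100.7]
ft_force: [-0.9, 0.5, -0.3]
finger_gap: 18.7
```

```bash
python3 -c "
from h import *
where()"
```

```text
t 25.45 p [672.89  87.53 274.74] rpy [1.7991e+02 4.0000e-02 1.0073e+02] F [-0.86  0.49 -0.29] gap 18.74
theta 1.362 r 148.4 (148.7)
fix rot [ 0.0015  0.0007 -0.0012]
```

carry_out([
  [[0, 0, -0.006], [0, 0, 0], 0.78],
  [[0, 0, -0.01], [0, 0, 0], 0.78],
  [[0, 0, -0.015], [0, 0, 0], 0.78],
  [[0, 0, -0.02], [0, 0, 0], 0.78],
  [[0, 0, -0.03], [0, 0, 0], 0.78],
  [[0, 0, -0.03], [0, 0, 0], 0.78],
  [[0, 0, 0], [0, 0, 0], 0.78],
  [[0, 0, 0], [0, 0, 0], 0.78],
])

```text
time: 26.25
tool_pos: [672.4, 87.4, 397.5]
tcp_rot: [179.6, 0.1, 100.7]
ft_force: [-0.4, 0.3, -1.0]
finger_gap: 18.5
```

```bash
python3 -c "
from h import *
st()
q=snap('scene','scene12'); 
cv2.imwrite('pics/e10.png',cv2.resize(q['image'],(800,600),interpolation=cv2.INTER_CUBIC))
for th in(1.2,1.3,1.36,1.45):print(th,[(proj(q,bar(th,y))*1.5625).round(0) for y in(-45,45)])
"
```

```text
t 26.25 p [672.36  87.37 397.51] rpy [1.7965e+02 8.0000e-02 1.0071e+02] F [-0.39  0.28 -1.  ] gap 18.49
1.2 [array([419., 266.]), array([483., 270.])]
1.3 [array([418., 272.]), array([483., 276.])]
1.36 [array([418., 276.]), array([483., 280.])]
1.45 [array([417., 283.]), array([483., 288.])]
```

View pics/e10.png

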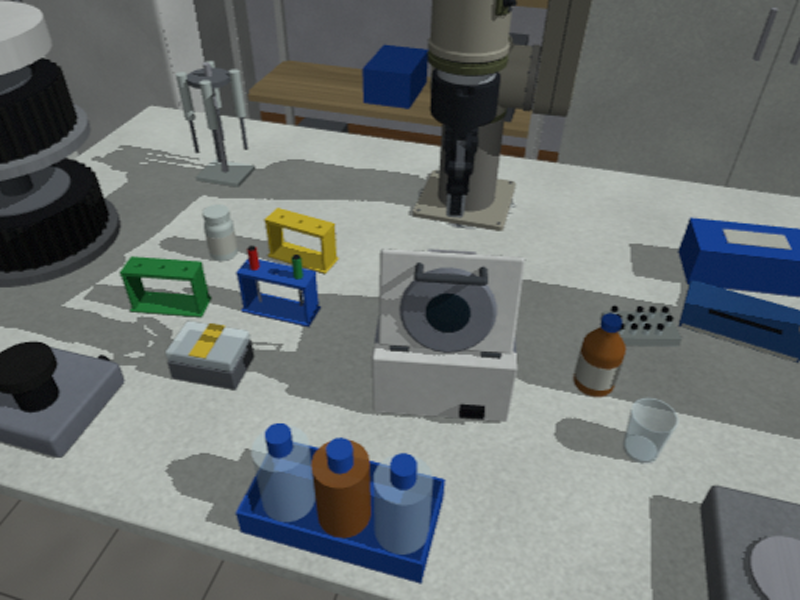

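```bash
python3 -c "
from h import *
f=lambda p:np.where(p[...,2]-np.maximum(p[...,1],p[...,0])>15,1.,0)
for n in('scene0','scene12'):print(cent(load(n)['image'],(150,150,25,30),f))
s=r.sense();print(abs(s['qd']).max())
print(r.hand_in())
"
```

```text
(np.float64(161.57142857142858), np.float64(164.55844155844156), np.float64(77.0))
(np.float64(162.0), np.float64(165.20731707317074), np.float64(82.0))
1.2414518377693904
the job is handed in; nothing more can be done
None
```

The job is handed in: the lid is open and the pin is back in the blue stand. No verdict was reported, so this rests on my own last checks. The run took about 26 s of the 72 s allowed.

**What I did**
- I took the red-handled pin from the blue stand and lowered its rod through the orange-framed hole.
- I probed the latch frame at 0 and about +6 mm along the hole. Both were rigid, and I stopped there at 10.5 to 11.6 N.
- At about −6.5 mm the tab gave. I pressed it about 9 mm, with the reading staying at or below about 13 N, and held it until the lid had risen to about 0.25 rad.
- I put the pin back in the same stand hole, then pinched the grab bar, swung the lid up, opened the fingers slightly and lifted straight clear.

**Last checks**
- **Lid:** the camera put it at about 1.36 rad, against the 1.2 rad needed. It looked the same after the gripper let go.
- **Pin:** it was upright. Its red handle lay within about 0.8 px (roughly 2 mm) of where it started, and the stand stopped it at the same height as before (10.8 N when seated).
- **Bystanders:** the hex key, bottle, rack, beaker, tip box and jar looked unmoved.
- **Gripper:** it was clear of everything, about 110 mm above the bar.

**What disagreed**
- The two cameras differed by about 2 to 3 mm, and the image of the pin's tip by up to about 2 mm from the calculated position.
- The finger gap read about 1.5 mm less than the handle's and bar's true sizes.
- On fast moves the arm drifted by 10 to 25 mm, which I corrected with slow steps before each contact.

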